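Hang a slotted drive wheel on the inclined test spindle

TASK

Hang the small drive wheel on the inclined test spindle: slide it down along the arbor until it meets the drive pin, turn it slowly under a light push until its slots drop over the pin, and see it fully home, flat on the shoulder disc, then let go of it. The spindle bearings are delicate: never load the spindle or its stand with more than 30 N. Leave the other parts and tools where they lie.

Things in the scene. Friction and masses are not known exactly. Their poses are not given: they have to be found in the camera images.
- wheel_mid (a point): The drive wheel, 0.17 to 0.34 kg: black tyre, aluminium hub, outside diameter 56 mm, 36 mm thick, lying flat on the table, slotted face down. The point is its centre, half-way up (18 mm from either face); z is its axis, pointing away from the slotted face. A plain bore of 21.5 mm runs right through. Solid enough to be gripped firmly round the tyre.
- wheel_slots (a point): Centre of the wheel's slotted lower face, 18 mm below wheel_mid. Four radial slots in that face, 90 degrees apart, 8 mm wide and 10 mm deep, run from the bore to 22 mm from the axis, where the tyre closes them; one lies along the wheel's x axis. On the upper face a short dark bar marks each slot.
- seat (a point): Centre of the spindle's shoulder disc (48 mm diameter), on whose upper face the wheel must lie at the end; 145 mm above the table. z points out along the arbor, up and towards the robot, 40 degrees from vertical; y is level. Below the disc, 17 mm down the axis, is the bearing housing (64 x 64 mm, 80 mm over its cheeks); nothing stands higher near it.
- arbor_tip (a point): Free end of the arbor, the slanted steel peg: 20 mm diameter, 48 mm out from the seat to this point, its last 9 mm tapered to 8 mm diameter. Axes as for the seat.
- pin_mid (a point): Middle of the drive pin, on the arbor's axis 5 mm above the seat; axes as for the seat, they do NOT turn with the pin. The round steel pin crosses the arbor: 5 mm diameter, 36 mm over its ends. It stands at any angle about the arbor, not measured: see it or feel for it. The spindle does not turn by hand.
- station: The spindle's stand, fixed on the table: aluminium base plate, housing and motor. Origin on the table below the seat. A wheel not lined up rests on the pin, 7.5 mm off the disc; lined up, it drops flat on the disc. They match every 90 degrees, with about 4 degrees of play each way.
- sleeve: Bystander: a plain upright aluminium sleeve, 38 mm diameter, 55 mm high. Origin at the centre of its underside. It, the caster wheel and the drive wheel lie at three places on the left of the table, in any order.
- caster: Bystander: a larger flat caster wheel, black tyre, grey disc with no through bore, 82 mm diameter, 22 mm high. Origin at the centre of its underside.
- bearing: Bystander: a ball bearing, 52 mm diameter, 15 mm high. Origin at the centre of its underside.
- oiler: Bystander: a white oil bottle, 48 mm diameter, 130 mm high. Origin at the centre of its underside.
- screwdriver: Bystander: a screwdriver lying on the table in front of the robot.
- wrench: Bystander: an open-ended wrench lying on the table in front of the robot, to the right.

How it is judged (in metres and radians):
At the end, for the whole second after the job is handed in: The wheel hangs on the arbor over the drive pin, at rest and released, its face within 2.5 mm of the shoulder disc, its centre within 3 mm of the arbor's axis (either way across) and its axis within 4 degrees of the arbor's (z of wheel_mid in the frame of seat between 0.0155 and 0.0205 m and x of wheel_mid in the frame of seat between -0.003 and 0.003 m and y of wheel_mid in the frame of seat between -0.003 and 0.003 m and angle between the z axis of wheel_mid and the z axis of seat, either way round below 0.07 rad and linear speed of wheel below 0.01 m/s and angular speed of wheel below 0.1 rad/s); the robot touches nothing.
It fails at once if the wheel or the robot loads the spindle or its stand with more than 30 N (contact force between any of wheel, the arm, the fingers and station above 30 N).
It fails at once if another part or tool is shifted by more than 20 mm (distance of any of sleeve, caster, bearing, oiler, screwdriver, wrench from where it was at the start of the episode above 0.02 m).
It also fails if it takes over 72 s, if anything falls off the work surface, if the arm or the gripper's body presses on something with over 40 N, if the wrist force passes 120 N, or if a joint passes its speed limit or range.

ROBOT

A 6-joint arm with a two-finger parallel gripper is mounted at the origin on the work surface. World frame = base frame: x ahead of the robot, y to its left, z up, the work surface at z = 0. Lengths are in m, angles in degrees, forces in N, time in s.
With the tool pointing down it reaches from about 0.3 to 0.875 m from the base axis. Payload 6.4 kg.
Tool frame: the origin (TCP) lies on the centre line of the jaws, within the pads' length; the fingertips stand 19 mm ahead of it and the grasp point (between the pads) is the TCP (bot.tip_reach is the distance from the TCP to the fingertips, in m); x points along the fingers, y is the direction in which the jaws open and shut, and the axes are right-handed (so a half turn about x gives the same grasp; the last joint's range is limited). The gripper opens to 88 mm and grips with 3 to 60 N. Pads are 18 mm wide; open, the fingers measure 123 mm over their backs; the gripper's body (75 mm by 187 mm) begins 45 mm behind the grasp point.
Start: joints at [-81.778, 10.359, 92.074, -0, 77.567, -11.82], TCP at [0.197, -0.54, 0.258] pointing down, gripper open.
Joint ranges: [-171.53, 171.53], [-51.25, 118.39], [17.06, 147.69], [-65.23, 245.23], [0, 150.52], [-178.68, 178.68]. Speed limits (degrees/s): [147.25, 147.25, 172.46, 180, 180, 180].

INTERFACE

Orientations are given as [roll, pitch, yaw] about the fixed x, y, z axes, in that order (R = Rz(yaw) Ry(pitch) Rx(roll)).
In Python, from plant import bot gives the robot as it stands. The module is installed in compiled form; this text tells all that it offers.
- The arm moves only by the shell command python3 -m jog 'ROWS' [FORCE]. ROWS is JSON, a list of rows, each an object with "offset": the shift along the tool's x, y, z in cm, a list of three; "roll": the turn about the tool's x in degrees; "gripper": the closure, from -1 (fully open) to 1 (shut). A call has 1 to 5 rows; each row is the pose to reach, as a shift and turn from the pose commanded when the call began, along the tool's axes at that moment; what a row does not reach only later rows make up. A row lasts 1/12 s, in which the tool goes at most 41.7 mm and 7.16 degrees, less where a joint would pass 70% of its speed; a pose out of reach is approached as far as the arm can. A call with a gripper value outside its range is refused whole. The fingers move at their own pace and stop on an object; FORCE is the grip in N (left out, the last holds). Time passes only in rows, so rows that repeat a pose let the fingers close. It gives the time, the measured TCP pose, the force and the opening at its end, in the units of the state.
- bot.observe(): the state, without advancing time (a new reading comes with each control period).
- bot.read_camera(name): name is "scene" or "top" or "wrist"; returns a dict with "image" (480x640x3 uint8, red, green, blue), "fovy" (degrees; the focal length in pixels is half the picture's height over the tangent of half this angle, whatever the lens; pixels are square), "cx", "cy" (the principal point, pixels), "cam_to_world" (4x4, takes a point from camera to world coordinates); the wrist camera has in their place "hand_eye" (4x4, takes a point from camera to tool coordinates, whose origin is the TCP and whose axes are the tool frame's). Camera axes: x right, y down, z forward; pixel columns grow to the right and rows downward; lengths in m; the calibration is good to about 2 mm. The wrist camera is an equidistant fisheye: a pixel r from the principal point sees the ray r / f radians off the axis. A picture is of the moment at which its call begins: read the wrist's pose just before it. There is no depth.
- bot.job_done(): hands the job in, once; it reports no verdict.
The state is a dict: "t": time; "joint_pos": joint angles; "qd": joint speeds; "effort": joint torques, N m; "ee_pos": TCP position; "tool_rot": TCP orientation; "force": force on the tool from outside, world axes, zero at the start; "moment": the same for the moment, N m; "width": finger opening in m.
Only numpy, scipy, OpenCV 4.12 (cv2) and the standard library are available. Lean on these libraries where they do the work, as an engineer would, in place of code of your own. Each camera call takes 0.05 s, during which the arm holds its last target.

## Working session

There is one attempt and no reset: what is moved stays moved. The work goes in short steps, Python scripts to look and compute and a shell command to move; the robot and the scene stay as the last step left them, time stands still between calls to the robot, and variables do not carry over. Pictures are saved under pics/ and viewed, and the job is handed in when it is done.

```bash
ls -la; mkdir -p pics; cat > h.py <<'E'
import numpy as np, cv2
from plant import bot
from scipy.spatial.transform import Rotation as Ro
def RT():
    s=bot.observe(); R=Ro.from_euler('xyz',s['tool_rot'],degrees=True).as_matrix()
    return np.array(s['ee_pos']),R,s
def cam(name):
    p,R,s=RT(); c=bot.read_camera(name)
    if name=='wrist':
        T=np.eye(4);T[:3,:3]=R;T[:3,3]=p; c['M']=T@np.array(c['hand_eye'])
    else: c['M']=np.array(c['cam_to_world'])
    c['f']=240/np.tan(np.radians(c['fovy'])/2); c['name']=name
    return c
def ray(c,u,v):
    x,y=u-c['cx'],v-c['cy']
    if c['name']=='wrist':
        r=np.hypot(x,y);th=r/c['f'];k=np.sin(th)/max(r,1e-9);d=np.array([x*k,y*k,np.cos(th)])
    else: d=np.array([x/c['f'],y/c['f'],1.]); d/=np.linalg.norm(d)
    return c['M'][:3,3],c['M'][:3,:3]@d
def onz(c,u,v,z):
    o,d=ray(c,u,v); return o+d*(z-o[2])/d[2]
def proj(c,P):
    q=np.linalg.inv(c['M'])@np.append(P,1)
    if c['name']=='wrist':
        rr=np.hypot(q[0],q[1]);th=np.arctan2(rr,q[2]);return np.array([c['cx']+c['f']*th*q[0]/rr,c['cy']+c['f']*th*q[1]/rr])
    return np.array([c['cx']+c['f']*q[0]/q[2],c['cy']+c['f']*q[1]/q[2]])
def tri(c1,p1,c2,p2):
    o1,d1=ray(c1,*p1);o2,d2=ray(c2,*p2)
    A=np.stack([d1,-d2],1);t=np.linalg.lstsq(A,o2-o1,rcond=None)[0]
    a=o1+d1*t[0];b=o2+d2*t[1];return (a+b)/2,np.linalg.norm(a-b)
def save(c,n,crop=None,s=1):
    im=c['image'][:,:,::-1]
    if crop: x0,y0,x1,y1=crop; im=im[y0:y1,x0:x1]
    cv2.imwrite('pics/'+n,cv2.resize(im,None,fx=s,fy=s,interpolation=cv2.INTER_CUBIC))
E
python3 - <<'E'
from h import *
import pickle
np.set_printoptions(precision=4,suppress=True)
for n in('scene','top','wrist'):
    c=cam(n); save(c,n+'0.png'); pickle.dump(c,open(n+'0.pkl','wb')); print(n,c['fovy'],c['cx'],c['cy']);print(c['M'])
print(bot.observe())
E
python3 -m jog --help | head -30
```

```text
total 12
drwxr-xr-x  3 agent agent 4096 Dec  7 14:31 .
drwxr-xr-x 23 root  root  4096 Dec  7 14:31 ..
drwxr-xr-x  2 agent agent 4096 Dec  7 14:31 pics
scene 57.45754019575421 320.9349490428855 238.07675556141976
[[-0.7802  0.5226 -0.3439  0.8665]
 [ 0.6256  0.6535 -0.4261  0.4356]
 [ 0.0021 -0.5476 -0.8367  0.8421]
 [ 0.      0.      0.      1.    ]]
top 44.82231376420454 307.23284064429487 238.9770687630438
[[-0.004  -0.9985  0.0542  0.4931]
 [-1.      0.0037 -0.0067  0.0658]
 [ 0.0065 -0.0542 -0.9985  1.3445]
 [ 0.      0.      0.      1.    ]]
wrist 65.70646984690485 314.49120311728717 240.89593062190562
[[ 0.3433 -0.9013 -0.2642  0.265 ]
 [-0.9392 -0.3301 -0.0944 -0.5147]
 [-0.0022  0.2805 -0.9598  0.3837]
 [ 0.      0.      0.      1.    ]]
{'t': 0.15, 'joint_pos': array([-81.779 ,  10.3914,  92.1171,   0.0008,  77.5663, -11.8222]), 'qd': array([-0.0771, -0.0982, -0.1584, -0.0365, -0.0843,  0.1324]), 'effort': array([  0.0023, -43.4228, -34.2173,   0.0704,   0.0356,  -0.0001]), 'ee_pos': array([ 0.197 , -0.5398,  0.257 ]), 'tool_rot': array([-102.3944,   89.9252,   97.6487]), 'force': array([-0.2013,  0.1876,  0.1986]), 'moment': array([-0.0015, -0.0248, -0.0221]), 'width': 0.08829119447599075}invalid input: not JSON, or not a number
```

View pics/scene0.png

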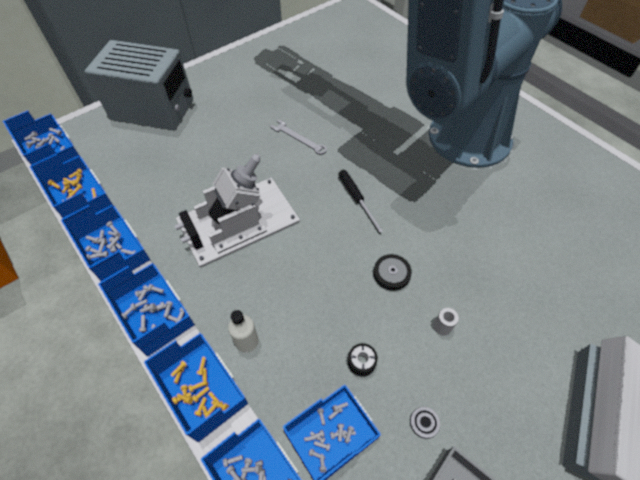

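View pics/top0.png

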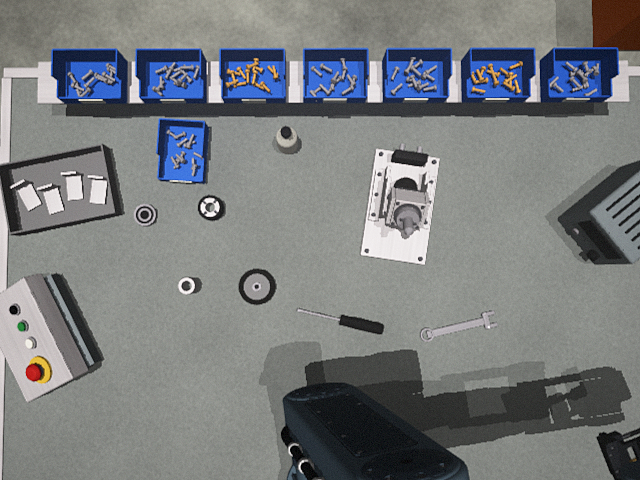

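View pics/wrist0.png

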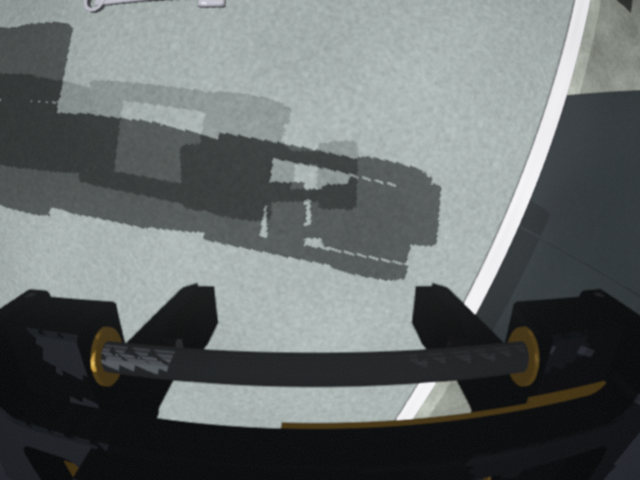

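The wheel is at scene (362,359) and top (210,208). The spindle's disc and arbor are near top (405,215). The caster, sleeve and bearing stand clear of both.

```bash
python3 - <<'E'
from h import *
import pickle
np.set_printoptions(precision=4,suppress=True)
S=pickle.load(open('scene0.pkl','rb'));T=pickle.load(open('top0.pkl','rb'))
print('wheel',onz(T,210.5,207.5,.036),onz(S,362.5,359,.036))
print('tip?',tri(S,(254,159),T,(406,236)))
save(S,'s_sp.png',(170,130,310,270),5);save(T,'t_sp.png',(350,140,450,270),5)
save(T,'t_w.png',(180,177,240,237),8)
p,R,s=RT();print(p);print(R)
E
```

```text
wheel [0.636 0.275 0.036] [0.6432 0.2836 0.036 ]
tip? (array([ 0.5682, -0.1472,  0.164 ]), np.float64(0.014044759997507752))
[ 0.197  -0.5398  0.257 ]
[[-0.0002  0.3427 -0.9394]
 [ 0.0013 -0.9394 -0.3427]
 [-1.     -0.0013 -0.0003]]
```

View pics/s_sp.png

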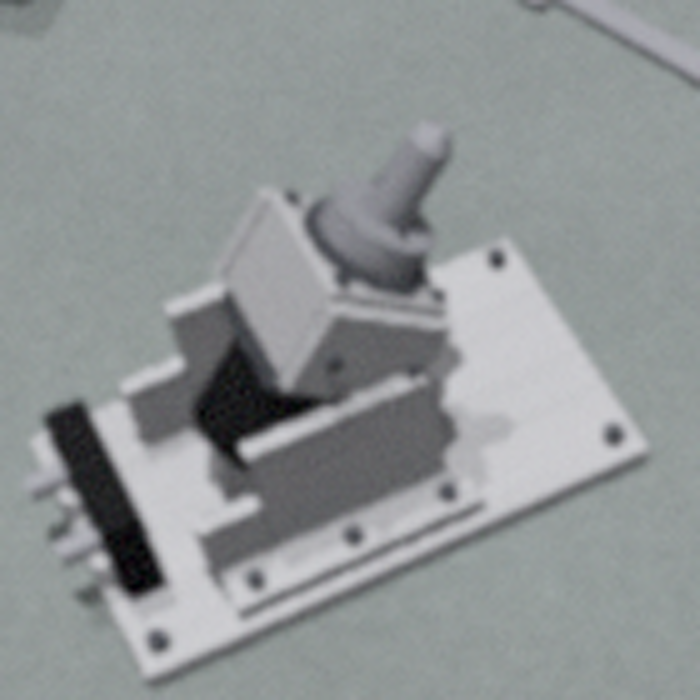

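View pics/t_sp.png

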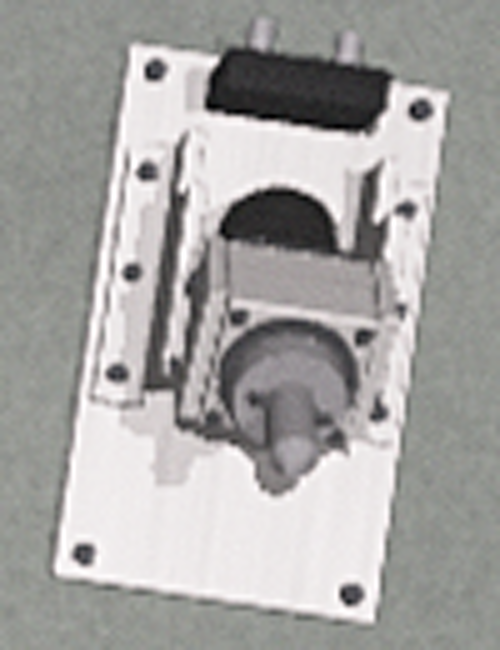

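View pics/t_w.png

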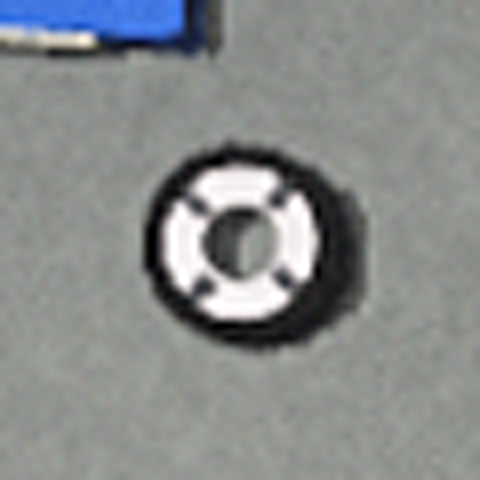

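```bash
python3 - <<'E'
from h import *
import pickle
np.set_printoptions(precision=4,suppress=True)
S=pickle.load(open('scene0.pkl','rb'));T=pickle.load(open('top0.pkl','rb'))
save(S,'s_w.png',(332,329,392,389),8)
a=tri(S,(256.4,157),T,(408.4,232));print('tip?',a)
print(onz(T,408.4,232,.182),onz(S,256.4,157,.182))
# base plate screws (on plate top, z ~ .01)
for t,s in (((83,553),(614,435)),((351,593),(497,260)),((155,70),(158,641))):
    print(onz(T,350+t[0]/5,140+t[1]/5,.01), onz(S,170+s[0]/5,130+s[1]/5,.01))
g=cv2.cvtColor(T['image'],cv2.COLOR_RGB2GRAY)
for P,w in ((S,(332,329,392,389)),(T,(180,177,240,237))):
    x0,y0,x1,y1=w;im=P['image'][y0:y1,x0:x1]; hub=(im.min(2)>205).astype(np.uint8)
    cs,_=cv2.findContours(hub,cv2.RETR_EXTERNAL,cv2.CHAIN_APPROX_NONE)
    pts=np.vstack([k for k in cs if len(k)>8]);e=cv2.fitEllipse(pts);u=(e[0][0]+x0,e[0][1]+y0);print(P['name'],u,e[1],onz(P,*u,.036))
E
```

```text
tip? (array([ 0.57  , -0.1465,  0.1724]), np.float64(8.743180691643455e-05))
[ 0.5694 -0.1448  0.182 ] [ 0.5742 -0.1381  0.182 ]
[ 0.5383 -0.0793  0.01  ] [ 0.539  -0.0755  0.01  ]
[ 0.5194 -0.2022  0.01  ] [ 0.5203 -0.1975  0.01  ]
[ 0.762  -0.1148  0.01  ] [ 0.763  -0.1111  0.01  ]
scene (363.0246334075928, 357.50792121887207) (17.380332946777344, 17.785846710205078) [0.6405 0.2821 0.036 ]
top (209.55007553100586, 206.85708045959473) (15.819232940673828, 16.252695083618164) [0.6375 0.2772 0.036 ]
```

View pics/s_w.png

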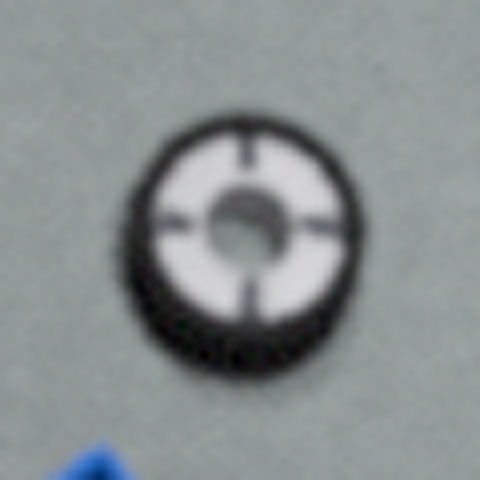

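Both cameras agree to about 4 mm. The wheel is at about (0.638, 0.279), and the arbor tip is at about (0.571, −0.143, 0.18), which fits its expected height of 0.182. Next I'll take the wrist camera above the spindle.

```bash
cat > d.py <<'E'
import sys
from h import *
# usage: d.py x y z yaw_of_tool_y
p,R,s=RT(); t=np.array([float(a) for a in sys.argv[1:4]])
d=R.T@(t-p)*100; yaw=np.degrees(np.arctan2(R[1,1],R[0,1]))
w=(float(sys.argv[4])-yaw+180)%360-180
print('t',round(s['t'],2),'offset cm',d.round(2),'roll',round(-w,1),'yaw now',yaw.round(2),'pos',p.round(4),'F',np.round(s['force'],1),'w',round(s['width'],4),'j',np.round(s['joint_pos'],0))
E
python3 -m jog '[{"offset":[0.7,-24,-49.6],"roll":-151,"gripper":-1},{"offset":[0.7,-24,-49.6],"roll":-151,"gripper":-1},{"offset":[0.7,-24,-49.6],"roll":-151,"gripper":-1},{"offset":[0.7,-24,-49.6],"roll":-151,"gripper":-1},{"offset":[0.7,-24,-49.6],"roll":-151,"gripper":-1}]'; python3 d.py .58 -.144 .25 81
```

```text
t: 0.57
ee_pos: [0.3429, -0.389, 0.2548]
tool_rot: [-128.5, 90.0, 107.6]
force: [0.4, -0.3, -0.1]
width: 0.0881
t 0.57 offset cm [  0.49   6.05 -33.55] roll -114.8 yaw now -33.83 pos [ 0.3429 -0.389   0.2548] F [ 0.4 -0.3 -0.1] w 0.0881 j [-62.   3. 100.   0.  76. -28.]
```

```bash
python3 -m jog '[{"offset":[0.5,6,-33.5],"roll":-115,"gripper":-1},{"offset":[0.5,6,-33.5],"roll":-115,"gripper":-1},{"offset":[0.5,6,-33.5],"roll":-115,"gripper":-1},{"offset":[0.5,6,-33.5],"roll":-115,"gripper":-1},{"offset":[0.5,6,-33.5],"roll":-115,"gripper":-1}]'; python3 d.py .58 -.144 .25 81
```

```text
t: 0.98
ee_pos: [0.4886, -0.2397, 0.2519]
tool_rot: [-112.8, 90.0, 159.2]
force: [0.5, -0.5, 0.6]
width: 0.088
t 0.98 offset cm [ 0.19  9.47 -9.25] roll -79.0 yaw now 2.01 pos [ 0.4886 -0.2397  0.2519] F [ 0.5 -0.5  0.6] w 0.088 j [-39.   7.  97.  -0.  76. -41.]
```

```bash
python3 -m jog '[{"offset":[0.2,9.5,-9.2],"roll":-79,"gripper":-1},{"offset":[0.2,9.5,-9.2],"roll":-79,"gripper":-1},{"offset":[0.2,9.5,-9.2],"roll":-79,"gripper":-1},{"offset":[0.2,9.5,-9.2],"roll":-79,"gripper":-1},{"offset":[0.2,9.5,-9.2],"roll":-79,"gripper":-1}]'; python3 d.py .58 -.144 .25 81
```

```text
t: 1.4
ee_pos: [0.5814, -0.1438, 0.2493]
tool_rot: [169.1, 89.9, 117.2]
force: [-0.2, -0.9, -0.2]
width: 0.0882
t 1.4 offset cm [-0.07 -0.12 -0.07] roll -42.9 yaw now 38.08 pos [ 0.5814 -0.1438  0.2493] F [-0.2 -0.9 -0.2] w 0.0882 j [-25.  14.  89.   0.  77. -63.]
```

```bash
python3 -m jog '[{"offset":[0,0,0],"roll":-43,"gripper":-1},{"offset":[0,0,0],"roll":-43,"gripper":-1},{"offset":[0,0,0],"roll":-43,"gripper":-1},{"offset":[0,0,0],"roll":-43,"gripper":-1},{"offset":[0,0,0],"roll":-43,"gripper":-1}]';python3 -m jog '[{"offset":[0,0,0],"roll":-7,"gripper":-1},{"offset":[0,0,0],"roll":-7,"gripper":-1},{"offset":[0,0,0],"roll":-7,"gripper":-1}]'; python3 d.py .58 -.144 .25 81
python3 - <<'E'
from h import *
import pickle
c=cam('wrist');save(c,'w1.png');pickle.dump(c,open('w1.pkl','wb'))
E
```

```text
t: 1.82
ee_pos: [0.5797, -0.1467, 0.2496]
tool_rot: [170.2, 90.0, 153.8]
force: [-1.1, -0.7, -0.8]
width: 0.0882
t: 2.07
ee_pos: [0.5798, -0.1468, 0.2497]
tool_rot: [159.8, 90.0, 149.8]
force: [-0.5, -0.2, -0.3]
width: 0.0881
t 2.07 offset cm [-0.03  0.28 -0.03] roll -0.9 yaw now 80.07 pos [ 0.5798 -0.1468  0.2497] F [-0.5 -0.2 -0.3] w 0.0881 j [ -26.   14.   89.    0.   77. -106.]
```

View pics/w1.png

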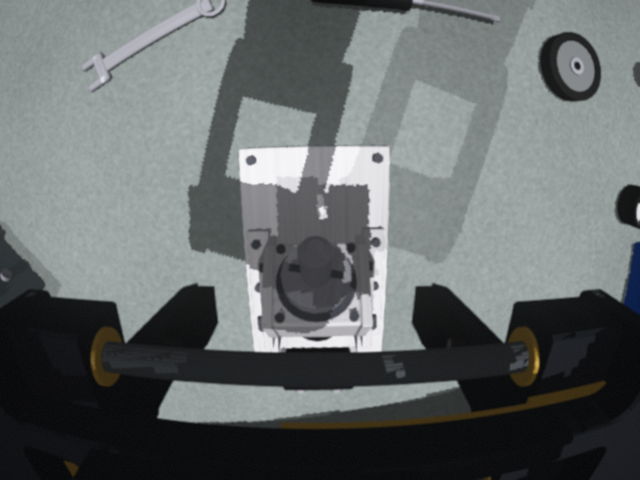

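```bash
python3 - <<'E'
from h import *
import pickle
c=pickle.load(open('w1.pkl','rb'))
im=c['image'][225:345,255:380].astype(float)
im=np.clip((im/255)**.6*255*1.1,0,255).astype(np.uint8)
cv2.imwrite('pics/w1z.png',cv2.resize(im[:,:,::-1],None,fx=5,fy=5,interpolation=cv2.INTER_CUBIC))
E
```

```text
(no output)
```

View pics/w1z.png

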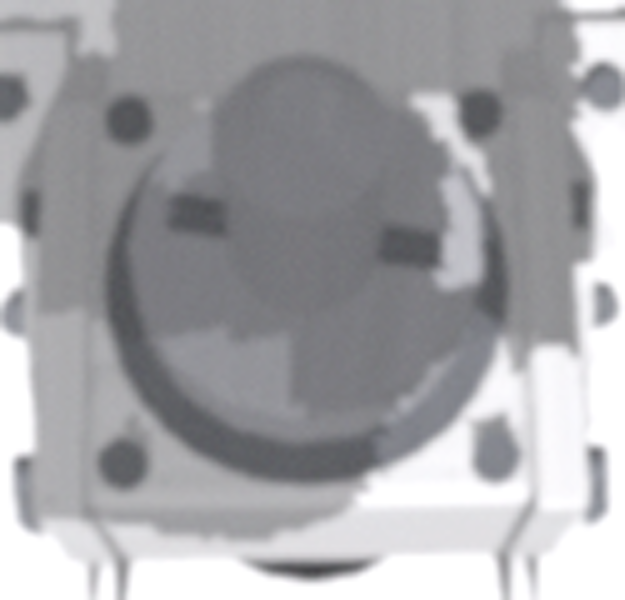

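```bash
cat > spin.py <<'E'
from h import *
import pickle
np.set_printoptions(precision=4,suppress=True)
c=pickle.load(open('w1.pkl','rb'))
def px(u,v): return 255+u/5,225+v/5
def onplane(u,v,P,n):
    o,d=ray(c,u,v); return o+d*((P-o)@n)/(d@n)
m=onz(c,*px(304,231),.1488)   # pin mid by midpoint of ends
for it in range(3):
    ya=np.radians(171) if it==0 else ya
    a=np.array([np.sin(np.radians(40))*np.cos(ya),np.sin(np.radians(40))*np.sin(ya),np.cos(np.radians(40))])
    seat=m-.005*a; hp=seat-.017*a
    q=[onplane(*px(*k),hp,a) for k in((129,119),(481,113),(123,462),(497,448))]
    # level direction from left->right, uphill
    v=(q[1]-q[0])+(q[3]-q[2]); yy=np.degrees(np.arctan2(v[1],v[0])); ua=(q[0]-q[2])+(q[1]-q[3])
    print('ya',np.degrees(ya),'seat',seat,'level yaw',yy,'v',np.linalg.norm(q[1]-q[0]),np.linalg.norm(q[3]-q[2]),'up-dir yaw',np.degrees(np.arctan2(ua[1],ua[0])),'cent',np.mean(q,0)-hp)
    ya=np.radians(yy-90 if abs(((yy-90)-171+180)%360-180)<60 else yy+90)
xs=None
y=np.array([-np.sin(ya),np.cos(ya),0]); x=np.cross(y,a)
for s in 1,-1:
  pass
L=onplane(*px(168,213),m,a);Rr=onplane(*px(440,248),m,a);print('pin len',np.linalg.norm(L-Rr))
d=L-Rr;print('pin ang in seat (x,y)',np.degrees(np.arctan2(d@y,d@x)),'y',y,'x',x)
tip=seat+.048*a;print('tip',tip,'proj',proj(c,tip),(proj(c,tip)-[255,225])*5)
print('a',a)
E
python3 spin.py
```

```text
ya 171.0 seat [ 0.5977 -0.1484  0.145 ] level yaw 81.5500865414057 v 0.05195998300404236 0.05182489706361981 up-dir yaw 171.00236917316943 cent [ 0.0001  0.0004 -0.    ]
ya 171.5500865414057 seat [ 0.5977 -0.1483  0.145 ] level yaw 81.6919398466351 v 0.05196032122834149 0.05182402601621525 up-dir yaw 171.0025060498307 cent [ 0.      0.0002 -0.    ]
ya 171.69193984663508 seat [ 0.5977 -0.1483  0.145 ] level yaw 81.72852143134511 v 0.051960781111663946 0.05182420921607315 up-dir yaw 171.00254070184423 cent [ 0.      0.0002 -0.    ]
pin len 0.03607566829067661
pin ang in seat (x,y) 80.62101369551527 y [-0.1439 -0.9896  0.    ] x [-0.7581  0.1102 -0.6428]
tip [ 0.5672 -0.1439  0.1817] proj [314.7123 245.5886] [298.5614 102.943 ]
a [-0.636   0.0929  0.766 ]
```

The pin is clear in the wrist view. Its length comes out at 36.1 mm, and the screw square is centred on the axis to 0.2 mm. That puts the seat at (0.5977, −0.1483, 0.145), the level yaw at about 81.5°, and the pin 9.4° behind level. Since the tool stays vertical, I'll set the slot phase when I grasp, and let the wheel pivot about the jaw axis as it goes on. Now to the wheel.

```bash
python3 d.py .638 .279 .2 59.4
```

```text
t 2.12 offset cm [ 4.98 42.95 -1.62] roll 20.7 yaw now 80.06 pos [ 0.5798 -0.1468  0.2497] F [-0.4 -0.1  0.5] w 0.088 j [ -26.   14.   89.    0.   77. -106.]
```

```bash
python3 -m jog '[{"offset":[5,43,-1.6],"roll":20.7,"gripper":-1},{"offset":[5,43,-1.6],"roll":20.7,"gripper":-1},{"offset":[5,43,-1.6],"roll":20.7,"gripper":-1},{"offset":[5,43,-1.6],"roll":20.7,"gripper":-1},{"offset":[5,43,-1.6],"roll":20.7,"gripper":-1}]' >/dev/null; python3 d.py .638 .279 .2 59.4
```

```text
t 2.53 offset cm [ 2.67 21.04 -8.84] roll -0.1 yaw now 59.28 pos [0.6065 0.053  0.2266] F [-0.1 -0.9 -0.3] w 0.0884 j [ -6.  16.  89.   0.  75. -65.]
```

```bash
python3 -m jog '[{"offset":[2.7,21,-8.8],"roll":0,"gripper":-1},{"offset":[2.7,21,-8.8],"roll":0,"gripper":-1},{"offset":[2.7,21,-8.8],"roll":0,"gripper":-1},{"offset":[2.7,21,-8.8],"roll":0,"gripper":-1},{"offset":[2.7,21,-8.8],"roll":0,"gripper":-1}]' >/dev/null;python3 -m jog '[{"offset":[0.2,2,-1],"roll":0,"gripper":-1},{"offset":[0.2,2,-1],"roll":0,"gripper":-1}, {"offset":[0.2,2,-1],"roll":0,"gripper":-1}]'; python3 d.py .638 .279 .2 59.4
python3 - <<'E'
from h import *
import pickle
c=cam('wrist');save(c,'w2.png');pickle.dump(c,open('w2.pkl','wb'))
E
```

```text
t: 3.2
ee_pos: [0.6351, 0.2799, 0.1995]
tool_rot: [-117.6, 89.9, -148.0]
force: [0.5, 0.3, 0.1]
width: 0.088
t 3.2 offset cm [-0.05  0.07  0.3 ] roll 0.2 yaw now 59.6 pos [0.6351 0.2799 0.1995] F [0.5 0.3 0.1] w 0.088 j [ 14.  28.  76.  -0.  76. -46.]
```

View pics/w2.png

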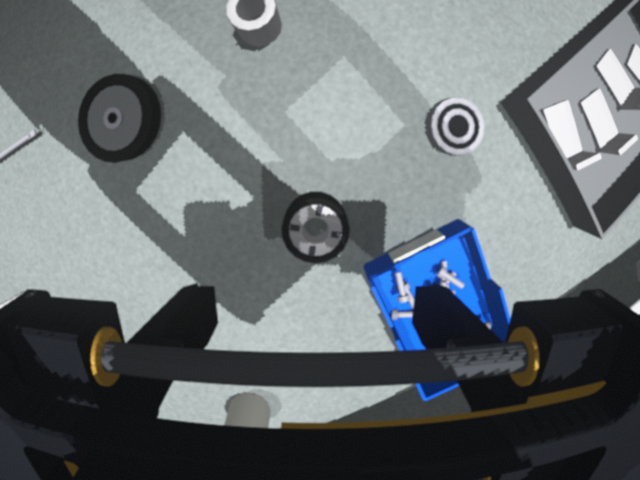

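The wheel is at (316,228). The blue bin's corner at (365–460, 220–270) is close on the right, so I'll check finger clearance along with the slot phase.

```bash
python3 - <<'E'
from h import *
import pickle
np.set_printoptions(precision=4,suppress=True)
c=pickle.load(open('w2.pkl','rb'));p=c['M'][:3,3]
im=c['image'][185:270,270:365].astype(float)
im=np.clip((im/255)**.6*255*1.1,0,255).astype(np.uint8)
cv2.imwrite('pics/w2z.png',cv2.resize(im[:,:,::-1],None,fx=7,fy=7,interpolation=cv2.INTER_CUBIC))
W=onz(c,316,228,.036);print(W)
s=np.array([.6351,.2799,.1995])
y=np.array([np.cos(np.radians(59.6)),np.sin(np.radians(59.6)),0]);z=np.array([y[1],-y[0],0])
for q in((365,268),(461,220),(425,400),(512,325)):
    for h in(0.03,.05):
        d=onz(c,*q,h)-W; print(q,h,'rel wheel tool y,z:',d@y,d@z, 'world',d[:2])
E
```

```text
[0.637  0.2807 0.036 ]
(365, 268) 0.03 rel wheel tool y,z: 0.04201520322618072 0.03669290323865806 world [0.0529 0.0177]
(365, 268) 0.05 rel wheel tool y,z: 0.039101779372814637 0.02922838095925597 world [0.045  0.0189]
(461, 220) 0.03 rel wheel tool y,z: 0.12510301088860187 -0.006300309211416164 world [0.0579 0.1111]
(461, 220) 0.05 rel wheel tool y,z: 0.11658098345297015 -0.01086269828807095 world [0.0496 0.106 ]
(425, 400) 0.03 rel wheel tool y,z: 0.11613721834357851 0.1882782381105262 world [0.2212 0.0049]
(425, 400) 0.05 rel wheel tool y,z: 0.10822040095741851 0.1705813836021223 world [0.2019 0.007 ]
(512, 325) 0.03 rel wheel tool y,z: 0.19878457023629376 0.10109085721253708 world [0.1878 0.1203]
(512, 325) 0.05 rel wheel tool y,z: 0.18528888096831014 0.08927933619156352 world [0.1708 0.1146]
```

View pics/w2z.png

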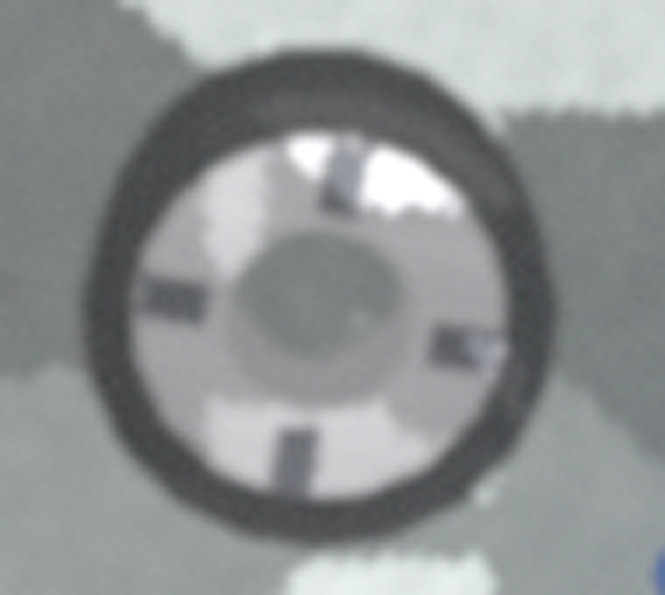

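```bash
python3 - <<'E'
from h import *
import pickle
np.set_printoptions(precision=4,suppress=True)
c=pickle.load(open('w2.pkl','rb'));T=pickle.load(open('top0.pkl','rb'));S=pickle.load(open('scene0.pkl','rb'))
for h in(.03,.06): print(proj(T,onz(c,365,268,h)),proj(S,onz(c,365,268,h)),proj(T,onz(c,461,220,h)),proj(S,onz(c,461,220,h)))
save(T,'t_b.png',(140,100,240,220),5);save(S,'s_b.png',(270,330,400,470),5)
# slot phase
W=onz(c,316,228,.036)
def px(u,v): return 270+u/7,185+v/7
pts=[onz(c,*px(*q),.036) for q in((341,182),(173,300),(296,461),(462,345))]
ctr=np.mean(pts,0);print('ctr',ctr)
print('radii',[np.linalg.norm(q-ctr) for q in pts]); A=[np.degrees(np.arctan2(*(q-ctr)[1::-1]))for q in pts]; print('ang',A,np.mod(A,90))
print('lines',[np.degrees(np.arctan2(*(pts[i]-pts[j])[1::-1]))%90 for i,j in((0,2),(1,3))])
im=c['image'];hub=np.zeros(im.shape[:2],np.uint8);
E
```

```text
[200.7594 184.1991] [348.4651 382.0996] [159.5766 182.1531] [381.5276 426.796 ]
[197.489  187.5125] [355.1608 374.0913] [159.5985 185.631 ] [385.9215 414.8153]
ctr [0.639  0.2789 0.036 ]
radii [np.float64(0.016806587728783524), np.float64(0.016933233016776274), np.float64(0.016917073574639948), np.float64(0.01687774386828176)]
ang [np.float64(140.72375035784924), np.float64(-129.68279011303068), np.float64(-39.08974939812067), np.float64(50.69064468796225)] [50.7238 50.3172 50.9103 50.6906]
lines [np.float64(50.817305987253036), np.float64(50.50362085366248)]
```

View pics/s_b.png

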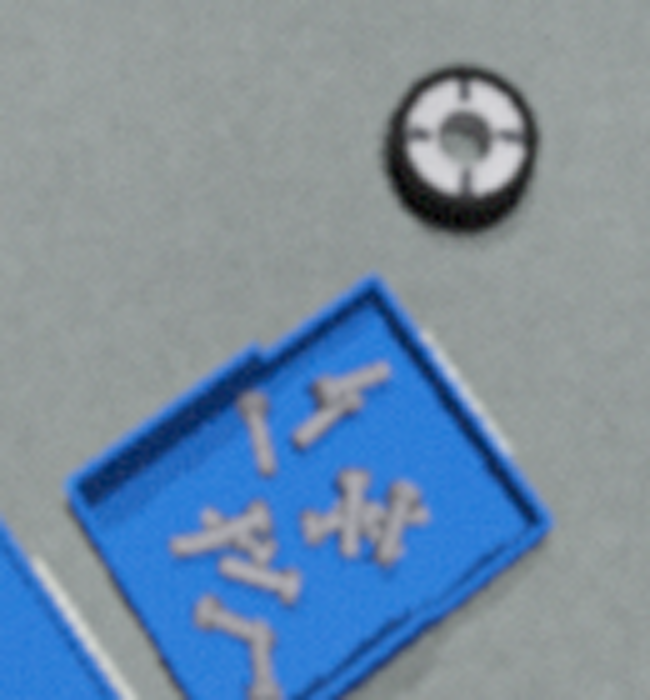

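View pics/t_b.png

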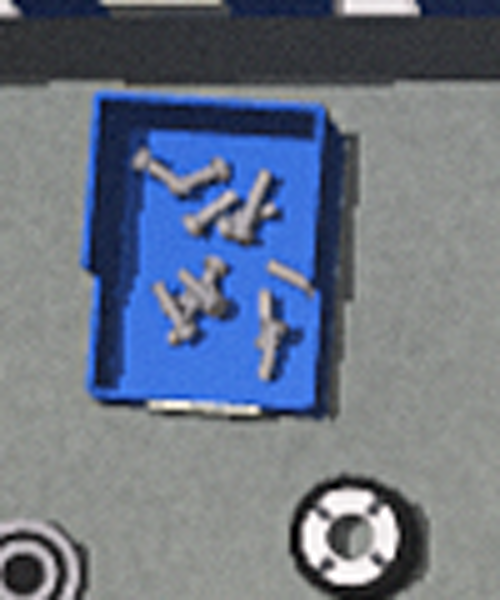

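The slot phase is 50.7° (the four bars agree within 0.6°) and the wheel's centre is (0.639, 0.279). So the jaw yaw should be 50.7 + 9.4 ≈ 60.1°. Going down.

```bash
python3 d.py .639 .2789 .024 60.1;  python3 -m jog '[{"offset":[4,0.1,0.4],"roll":-0.5,"gripper":-0.6},{"offset":[8,0.1,0.4],"roll":-0.5,"gripper":-0.6},{"offset":[12,0.1,0.4],"roll":-0.5,"gripper":-0.6},{"offset":[12,0.1,0.4],"roll":-0.5,"gripper":-0.6},{"offset":[12,0.1,0.4],"roll":-0.5,"gripper":-0.6}]' ; python3 d.py .639 .2789 .024 60.1
```

```text
t 3.25 offset cm [17.58  0.23  0.3 ] roll -0.6 yaw now 59.53 pos [0.6354 0.2786 0.1998] F [-0.5  0.2  0.2] w 0.0878 j [ 14.  28.  76.  -0.  76. -46.]
t: 3.67
ee_pos: [0.638, 0.2753, 0.0781]
tool_rot: [-134.4, 89.7, -164.5]
force: [0.7, 0.5, 1.1]
width: 0.0703
t 3.67 offset cm [ 5.41  0.39 -0.07] roll -0.2 yaw now 59.92 pos [0.638  0.2753 0.0781] F [0.7 0.5 1.1] w 0.0703 j [ 14.  36.  79.  -0.  65. -46.]
```

```bash
python3 -m jog '[{"offset":[3,0.2,0],"roll":0,"gripper":-0.6},{"offset":[3,0.2,0],"roll":0,"gripper":-0.6},{"offset":[3,0.2,0],"roll":0,"gripper":-0.6}]' ; python3 d.py .639 .2789 .024 60.1; python3 -m jog '[{"offset":[0,0,0],"roll":0,"gripper":-0.6}]'>/dev/null; python3 d.py .639 .2789 .024 60.1;
```

```text
t: 3.92
ee_pos: [0.6414, 0.2787, 0.0523]
tool_rot: [38.1, 89.9, 8.2]
force: [-0.4, 0.2, 0.3]
width: 0.0704
t 3.92 offset cm [ 2.83 -0.11 -0.22] roll -0.1 yaw now 60.02 pos [0.6414 0.2787 0.0523] F [-0.4  0.2  0.3] w 0.0704 j [ 14.  38.  79.  -0.  63. -46.]
t 4.0 offset cm [ 2.96 -0.21 -0.28] roll -0.1 yaw now 60.05 pos [0.6424 0.2793 0.0536] F [-0.2  0.7  0.8] w 0.0703 j [ 14.  38.  79.  -0.  63. -46.]
```

```bash
python3 -m jog '[{"offset":[1,-0.1,-0.2],"roll":0,"gripper":-0.6},{"offset":[2,-0.1,-0.2],"roll":0,"gripper":-0.6},{"offset":[2.6,-0.1,-0.2],"roll":0,"gripper":-0.6},{"offset":[2.6,-0.1,-0.2],"roll":0,"gripper":-0.6}]' ; python3 d.py .639 .2789 .024 60.1; python3 - <<'E'
from h import *
c=cam('wrist');save(c,'w3.png',(150,180,470,420),2.4)
E
python3 d.py .639 .2789 .024 60.1
```

```text
t: 4.33
ee_pos: [0.6369, 0.279, 0.0221]
tool_rot: [-135.2, 89.8, -165.1]
force: [-0.8, 0.3, 0.1]
width: 0.0704
t 4.33 offset cm [-0.19  0.09  0.19] roll -0.0 yaw now 60.08 pos [0.6369 0.279  0.0221] F [-0.8  0.3  0.1] w 0.0704 j [ 14.  40.  80.  -0.  60. -46.]
t 4.38 offset cm [-0.12  0.06  0.16] roll -0.0 yaw now 60.08 pos [0.6373 0.2792 0.0228] F [0.6 0.4 1. ] w 0.0705 j [ 14.  40.  80.  -0.  60. -46.]
```

View pics/w3.png

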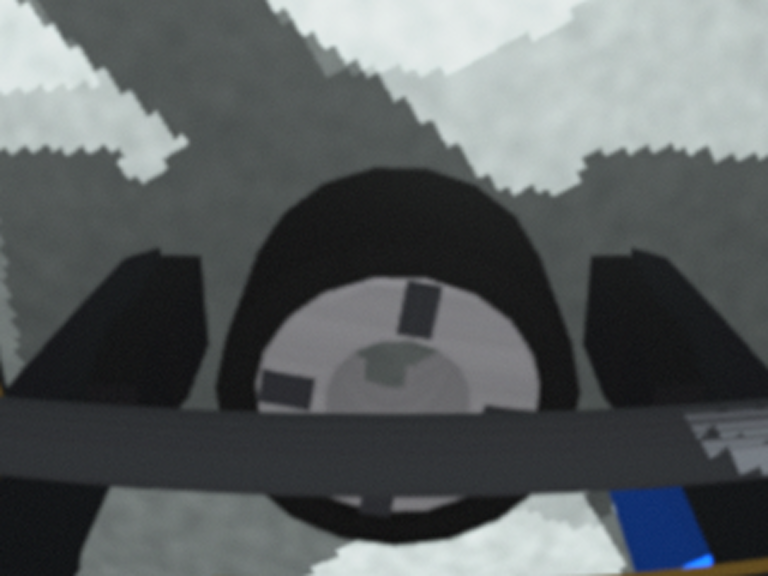

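```bash
python3 - <<'E'
from h import *
np.set_printoptions(precision=4,suppress=True)
c=cam('wrist');p,R,s=RT()
H=np.array(c['hand_eye']);
for zt in (.0225,.024):
  Mi=np.eye(4);Mi[:3,:3]=np.array([[0,1,0],[0,0,1],[-1,0,0]]).astype(float) # tool -> local: X=tool y, Y=tool z, Z=-tool x
  Mi[2,3]=zt; c['M']=Mi@H
  P=lambda u,v:onz(c,150+u/2.4,180+v/2.4,.036)
  print(zt,'front',P(419,309),'left',P(287,390),'tyre L/R edge',P(218,385),P(578,385), 'back tyre bottom', P(395,543))
E
```

```text
0.0225 front [ 0.0039 -0.0155  0.036 ] left [-0.0156 -0.0018  0.036 ] tyre L/R edge [-0.026  -0.0023  0.036 ] [ 0.0279 -0.0023  0.036 ] back tyre bottom [0.0005 0.0286 0.036 ]
0.024 front [ 0.0039 -0.0148  0.036 ] left [-0.0158 -0.0008  0.036 ] tyre L/R edge [-0.0263 -0.0014  0.036 ] [ 0.0283 -0.0014  0.036 ] back tyre bottom [0.0005 0.0299 0.036 ]
```

```bash
python3 -m jog '[{"offset":[-0.1,0.1,0.1],"roll":0,"gripper":-0.6},{"offset":[-0.1,0.1,0.1],"roll":0,"gripper":-0.1},{"offset":[-0.1,0.1,0.1],"roll":0,"gripper":0.3},{"offset":[-0.1,0.1,0.1],"roll":0,"gripper":0.3},{"offset":[-0.1,0.1,0.1],"roll":0,"gripper":0.3}]' 20;python3 -m jog '[{"offset":[0,0,0],"roll":0,"gripper":0.3},{"offset":[0,0,0],"roll":0,"gripper":0.3},{"offset":[0,0,0],"roll":0,"gripper":0.3}]'
```

```text
t: 4.85
ee_pos: [0.64, 0.2796, 0.0257]
tool_rot: [-14.1, 90.0, -44.0]
force: [-1.9, -1.6, 2.6]
width: 0.0549
t: 5.1
ee_pos: [0.64, 0.2796, 0.0257]
tool_rot: [1.7, 90.0, -28.2]
force: [-1.5, -2.2, 5.4]
width: 0.0552
```

```bash
python3 -m jog '[{"offset":[-2,0,0],"roll":0,"gripper":0.3},{"offset":[-6,0,0],"roll":0,"gripper":0.3},{"offset":[-10,0,0],"roll":0,"gripper":0.3},{"offset":[-14,0,0],"roll":0,"gripper":0.3},{"offset":[-18,0,0],"roll":0,"gripper":0.3}]';python3 -m jog '[{"offset":[-4,0,0],"roll":0,"gripper":0.3},{"offset":[-4,0,0],"roll":0,"gripper":0.3},{"offset":[-4,0,0],"roll":0,"gripper":0.3}]'; python3 d.py .573 -.145 .24 81.4;python3 - <<'E'
from h import *
c=cam('wrist');save(c,'w4.png',(150,180,470,420),2.4)
E
```

```text
t: 5.52
ee_pos: [0.639, 0.28, 0.2058]
tool_rot: [-160.8, 89.9, 169.2]
force: [0.0, -0.1, -1.4]
width: 0.0554
t: 5.77
ee_pos: [0.6412, 0.2805, 0.2486]
tool_rot: [48.8, 89.6, 18.9]
force: [0.7, -0.3, -2.5]
width: 0.0551
t 5.77 offset cm [  0.73 -40.29  15.3 ] roll -21.3 yaw now 60.09 pos [0.6412 0.2805 0.2486] F [ 0.7 -0.3 -2.5] w 0.0551 j [ 14.  26.  73.   0.  81. -46.]
```

View pics/w4.png

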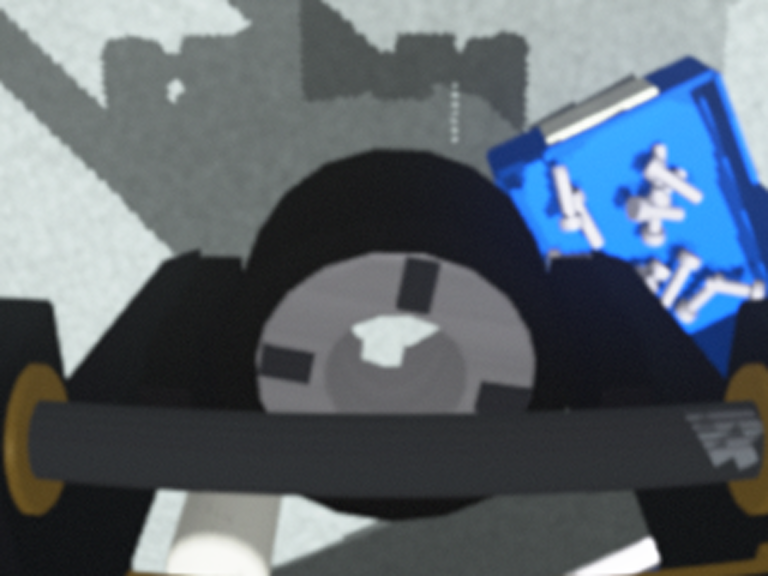

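```bash
python3 - <<'E'
from h import *
from scipy.optimize import least_squares
c=bot.read_camera('wrist');c['f']=240/np.tan(np.radians(c['fovy'])/2);c['name']='wrist';c['M']=np.array(c['hand_eye'])
obs=np.array([(418,285),(287,364)])/2.4+[150,180]
tyre=np.array([(257,370),(536,370)])/2.4+[150,180]
# unknown: center y,z ; h (face is h behind TCP => tool x=-h); phi
def model(q,tilt=0):
    cy,cz,h,phi=q
    out=[]
    for k in(0,1):
        a=phi+k*np.pi/2
        P=np.array([-h,cy+.0169*np.sin(a),cz-.0169*np.cos(a)]) if k==0 else np.array([-h,cy-.0169*np.cos(phi),cz-.0169*np.sin(phi)])
        out.append(proj(c,P))
    return np.array(out)
r=least_squares(lambda q:(model(q)-obs).ravel(),[0,0,.012,.16],x_scale=[1e-3,1e-3,1e-3,.1])
print(r.x*1000,np.degrees(r.x[3]),r.cost)
for h in(.008,.010,.012,.014):
    r=least_squares(lambda q:(model([q[0],q[1],h,q[2]])-obs).ravel(),[0,0,.16],x_scale=[1e-3,1e-3,.1])
    print(h,r.x*1000,np.degrees(r.x[2]),r.cost)
E
```

```text
[  0.7075424   -0.7176884    9.26273644 185.49019788] 10.627805479402655 0.0
0.008 [ 6.33983819e-01 -5.43276855e-02  1.86887295e+02] 10.70785322997194 0.11101807441250783
0.01 [  0.75056245  -1.10498652 184.65987376] 10.580231411778716 0.0391222342429096
0.012 [  0.86754025  -2.15557369 182.35125009] 10.447957018997329 0.557777246094952
0.014 [  0.98493671  -3.20608496 179.95700914] 10.310777117742102 1.7289390329073997
```

```bash
cat > plan.py <<'E'
import numpy as np
# arbor frame: axial s (from tip, +out), lateral l (+ = robot/underside).  world(u,z): axial=(sin40,cos40), lateral=(cos40,-sin40)
A=np.radians(40); ax=np.array([np.sin(A),np.cos(A)]); la=np.array([np.cos(A),-np.sin(A)])
s=np.linspace(-48,0,481); r=np.where(s<-9,10,4+(-s)*6/9)
ss=np.r_[s,s]; ll=np.r_[r,-r]
pts=ss[:,None]*ax+ll[:,None]*la      # arbor outline in world, rel tip
tipline=np.linspace(-4,4,41)[:,None]*la; pts=np.vstack([pts,tipline])
B,Tp,off=26.5,9.5,0.9
def free(P,th,margin=0):
    t=np.radians(th); w=np.array([np.sin(t),np.cos(t)]); v=np.array([np.cos(t),-np.sin(t)])
    d=pts-P; a=d@w; b=d@v-off
    inside=(a>-B-margin)&(a<Tp)&(np.abs(b)>10.75-margin)&(np.abs(b)<28)
    return not inside.any()
def rng(P):
    f=[t for t in np.arange(-10,60,.5) if free(np.array(P,float),t)]
    return (min(f),max(f),len(f)) if f else None
if __name__=='__main__':
    for z in (24.5,22.5,20.5,18.5,16.5):
        print(z,[(u,rng((u,z))) for u in(-8,-6,-4,-2,0,2,4,6,8,10,12,14,16,18)])
E
python3 plan.py; python3 -m jog '[{"offset":[0,-40.3,15.3],"roll":-22,"gripper":0.3},{"offset":[0,-40.3,15.3],"roll":-22,"gripper":0.3},{"offset":[0,-40.3,15.3],"roll":-22,"gripper":0.3},{"offset":[0,-40.3,15.3],"roll":-22,"gripper":0.3},{"offset":[0,-40.3,15.3],"roll":-22,"gripper":0.3}]'>/dev/null;  python3 d.py .573 -.145 .24 82
```

```text
24.5 [(-8, (np.float64(-5.0), np.float64(1.5), 14)), (-6, (np.float64(-1.5), np.float64(5.5), 15)), (-4, (np.float64(1.5), np.float64(9.5), 17)), (-2, (np.float64(5.0), np.float64(13.5), 18)), (0, (np.float64(8.0), np.float64(18.0), 21)), (2, (np.float64(9.5), np.float64(22.0), 26)), (4, (np.float64(11.0), np.float64(26.0), 31)), (6, (np.float64(12.5), np.float64(29.5), 35)), (8, (np.float64(14.0), np.float64(33.5), 40)), (10, (np.float64(15.5), np.float64(37.5), 45)), (12, (np.float64(17.0), np.float64(41.5), 50)), (14, (np.float64(18.5), np.float64(46.5), 57)), (16, (np.float64(17.0), np.float64(53.5), 74)), (18, (np.float64(14.5), np.float64(59.5), 91))]
22.5 [(-8, (np.float64(-2.0), np.float64(1.0), 7)), (-6, (np.float64(1.0), np.float64(6.0), 11)), (-4, (np.float64(4.5), np.float64(10.0), 12)), (-2, (np.float64(7.5), np.float64(14.0), 14)), (0, (np.float64(10.5), np.float64(18.5), 17)), (2, (np.float64(14.0), np.float64(22.5), 18)), (4, (np.float64(16.0), np.float64(26.0), 21)), (6, (np.float64(17.5), np.float64(30.0), 26)), (8, (np.float64(19.0), np.float64(34.0), 31)), (10, (n
[... 1538 characters left out ...]
None), (-6, None), (-4, None), (-2, (np.float64(15.5), np.float64(15.5), 1)), (0, (np.float64(18.5), np.float64(19.5), 3)), (2, (np.float64(21.5), np.float64(23.5), 5)), (4, (np.float64(25.0), np.float64(27.5), 6)), (6, (np.float64(28.0), np.float64(31.5), 8)), (8, (np.float64(31.0), np.float64(35.5), 10)), (10, (np.float64(33.5), np.float64(39.5), 13)), (12, (np.float64(34.5), np.float64(43.5), 19)), (14, (np.float64(36.0), np.float64(47.5), 24)), (16, (np.float64(37.0), np.float64(51.5), 30)), (18, (np.float64(38.0), np.float64(56.0), 37))]
t 6.28 offset cm [  0.18 -22.16  -0.17] roll 0.2 yaw now 82.19 pos [0.6048 0.0743 0.2417] F [ 1.2  0.3 -2.7] w 0.0556 j [ -4.  16.  88.   0.  77. -86.]
```

```bash
python3 -m jog '[{"offset":[0,-22.2,-0.2],"roll":0,"gripper":0.3},{"offset":[0,-22.2,-0.2],"roll":0,"gripper":0.3},{"offset":[0,-22.2,-0.2],"roll":0,"gripper":0.3},{"offset":[0,-22.2,-0.2],"roll":0,"gripper":0.3},{"offset":[0,-22.2,-0.2],"roll":0,"gripper":0.3}]'>/dev/null;  python3 -m jog '[{"offset":[0,-1.4,0],"roll":0,"gripper":0.3},{"offset":[0,-1.4,0],"roll":0,"gripper":0.3},{"offset":[0,-1.4,0],"roll":0,"gripper":0.3},{"offset":[0,-1.4,0],"roll":0,"gripper":0.3}]'; python3 d.py .573 -.145 .24 82
python3 - <<'E'
from h import *
c=cam('wrist');save(c,'w5.png',(150,180,470,420),2.4)
c=cam('scene');save(c,'s5.png',(150,50,350,250),3);print(bot.observe()['ee_pos'])
c=cam('top');save(c,'t5.png',(330,120,470,270),4);print(bot.observe()['ee_pos'])
E
```

```text
t: 7.03
ee_pos: [0.574, -0.1429, 0.2435]
tool_rot: [148.2, 89.8, 140.4]
force: [-0.5, 0.5, -1.7]
width: 0.0555
t 7.03 offset cm [ 0.35 -0.22 -0.07] roll 0.1 yaw now 82.11 pos [ 0.574  -0.1429  0.2435] F [-0.5  0.5 -1.7] w 0.0555 j [ -25.   13.   90.    0.   77. -108.]
[ 0.57445096 -0.14253617  0.24439121]
[ 0.57457251 -0.1426218   0.24468546]
```

View pics/s5.png

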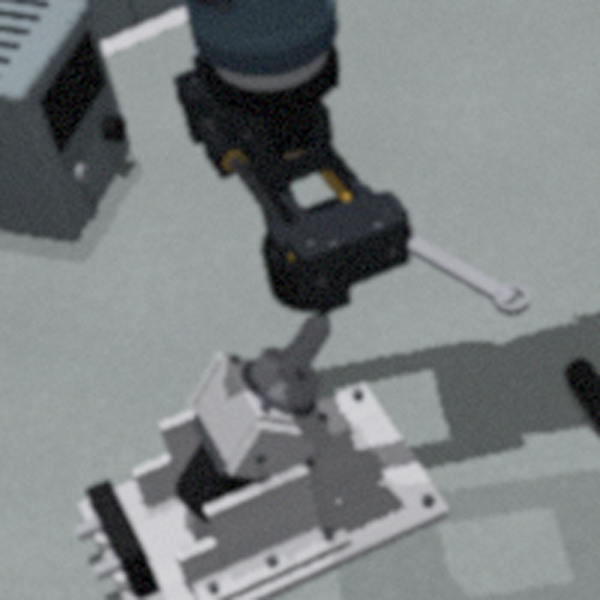

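View pics/w5.png

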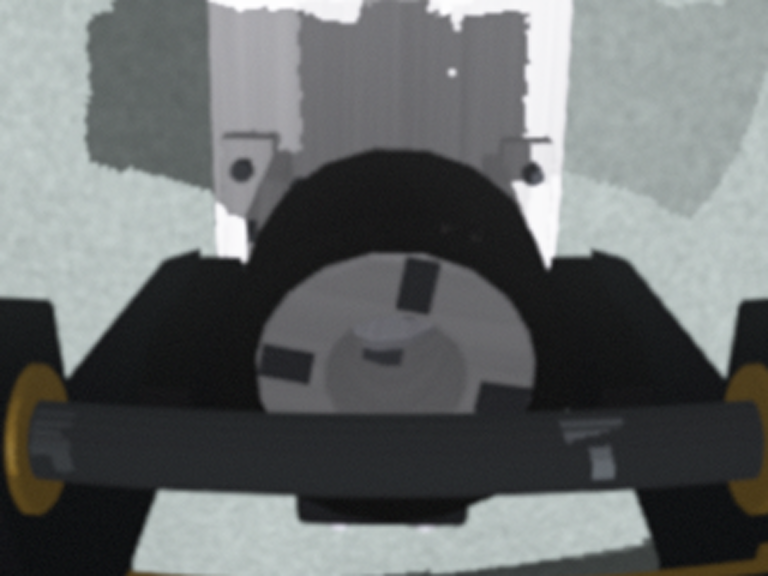

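```bash
python3 -m jog '[{"offset":[1.2,-0.3,-0.05],"roll":0,"gripper":0.3},{"offset":[2.2,-0.3,-0.05],"roll":0,"gripper":0.3},{"offset":[2.8,-0.3,-0.05],"roll":0,"gripper":0.3},{"offset":[3.2,-0.3,-0.05],"roll":0,"gripper":0.3},{"offset":[3.2,-0.3,-0.05],"roll":0,"gripper":0.3}]' 12; python3 d.py .5736 -.1449 .2117 82
python3 - <<'E'
from h import *
c=cam('wrist');save(c,'w6.png',(150,180,470,420),2.4)
c=cam('scene');save(c,'s6.png',(210,130,290,210),7);print(bot.observe()['ee_pos'])
E
```

```text
t: 7.6
ee_pos: [0.5728, -0.1467, 0.2114]
tool_rot: [161.3, 89.8, 153.4]
force: [-0.4, -0.3, -2.4]
width: 0.0557
t 7.6 offset cm [-0.03  0.19  0.06] roll 0.1 yaw now 82.09 pos [ 0.5728 -0.1467  0.2114] F [-0.4 -0.3 -2.4] w 0.0557 j [ -26.   15.   92.    0.   73. -108.]
[ 0.57352562 -0.1472243   0.21300458]
```

View pics/s6.png

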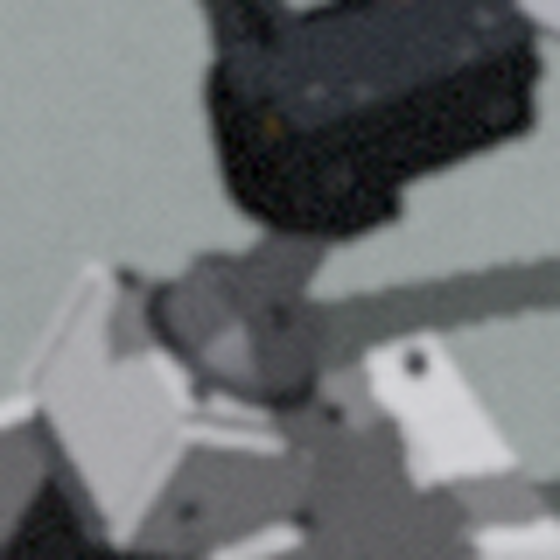

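View pics/w6.png

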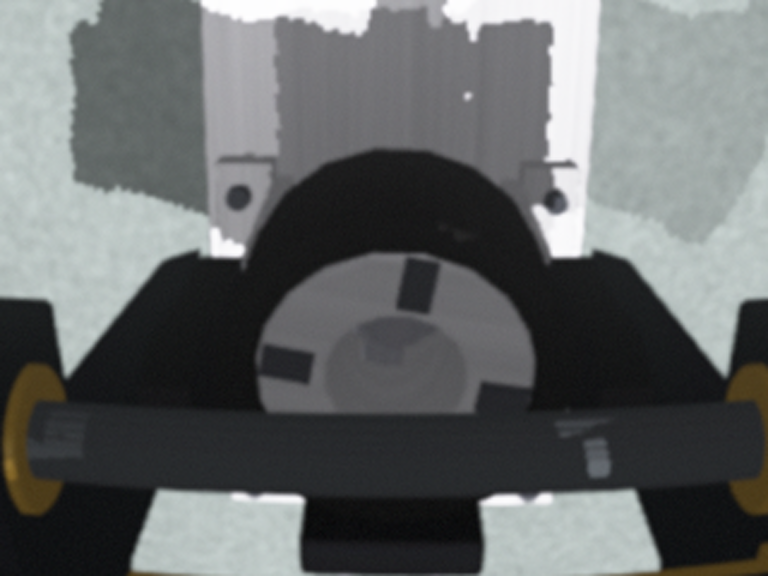

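The wheel sits centred over the tip: the housing flange screws have their midpoint at x = 397, and the wheel's centre is at 396. I'll lower in small steps and watch the force, with a baseline of Fz ≈ −2.4 N.

```bash
python3 -m jog '[{"offset":[0.2,0.1,0],"roll":0,"gripper":0.3},{"offset":[0.4,0.1,0],"roll":0,"gripper":0.3},{"offset":[0.6,0.1,0],"roll":0,"gripper":0.3},{"offset":[0.6,0.1,0],"roll":0,"gripper":0.3}]'; python3 d.py .5736 -.1449 .2057 82
```

```text
t: 8.03
ee_pos: [0.5736, -0.1462, 0.2069]
tool_rot: [160.6, 90.0, 152.7]
force: [0.2, -0.5, -2.1]
width: 0.0556
t 8.03 offset cm [ 0.12  0.13 -0.01] roll 0.1 yaw now 82.08 pos [ 0.5736 -0.1462  0.2069] F [ 0.2 -0.5 -2.1] w 0.0556 j [ -26.   15.   92.    0.   72. -108.]
```

```bash
python3 -m jog '[{"offset":[0.1,0,-0.2],"roll":0,"gripper":0.3},{"offset":[0.2,0,-0.4],"roll":0,"gripper":0.3},{"offset":[0.3,0,-0.6],"roll":0,"gripper":0.3},{"offset":[0.3,0,-0.6],"roll":0,"gripper":0.3}]'; python3 d.py .5672 -.1449 .203 82
```

```text
t: 8.37
ee_pos: [0.5684, -0.1456, 0.2047]
tool_rot: [-5.1, 89.9, -13.0]
force: [3.2, 0.3, -2.0]
width: 0.0557
t 8.37 offset cm [ 0.17  0.05 -0.12] roll 0.1 yaw now 82.07 pos [ 0.5684 -0.1456  0.2047] F [ 3.2  0.3 -2. ] w 0.0557 j [ -26.   15.   93.    0.   72. -108.]
```

```bash
python3 -m jog '[{"offset":[0.1,0,-0.2],"roll":0,"gripper":0.3},{"offset":[0.2,0,-0.4],"roll":0,"gripper":0.3},{"offset":[0.25,0,-0.6],"roll":0,"gripper":0.3},{"offset":[0.25,0,-0.6],"roll":0,"gripper":0.3}]'; python3 d.py .5612 -.144 .2007 82;python3 - <<'E'
from h import *
c=cam('wrist');save(c,'w7.png',(150,180,470,420),2.4)
E
```

```text
t: 8.7
ee_pos: [0.562, -0.1443, 0.2022]
tool_rot: [21.3, 90.0, 13.4]
force: [1.9, 1.5, 1.4]
width: 0.0553
t 8.7 offset cm [ 0.15  0.02 -0.08] roll 0.1 yaw now 82.09 pos [ 0.562  -0.1443  0.2022] F [1.9 1.5 1.4] w 0.0553 j [ -26.   14.   94.    0.   72. -108.]
```

View pics/w7.png

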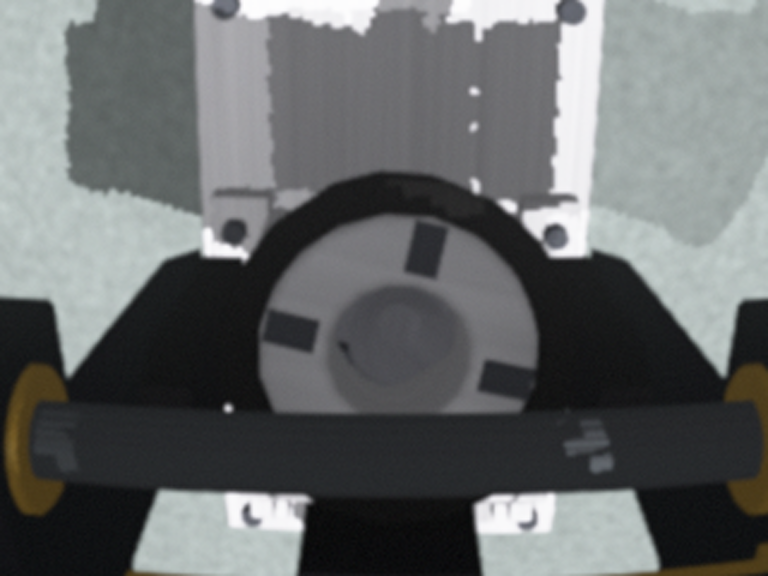

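The wheel is tilting toward the robot about the jaw axis, and the arbor tip shows inside the bore at (400,320). Contact forces are about 3 N, so I'll continue.

```bash
python3 -m jog '[{"offset":[0.1,0,-0.2],"roll":0,"gripper":0.3},{"offset":[0.2,0,-0.4],"roll":0,"gripper":0.3},{"offset":[0.35,0,-0.55],"roll":0,"gripper":0.3},{"offset":[0.35,0,-0.55],"roll":0,"gripper":0.3}]'; python3 d.py .5553 -.143 .1982 82;python3 - <<'E'
from h import *
c=cam('wrist');save(c,'w8.png',(150,180,470,420),2.4)
E
```

```text
t: 9.08
ee_pos: [0.5561, -0.1437, 0.198]
tool_rot: [160.8, 90.0, 152.9]
force: [2.4, 2.3, 1.4]
width: 0.0547
t 9.08 offset cm [-0.02  0.06 -0.09] roll 0.1 yaw now 82.08 pos [ 0.5561 -0.1437  0.198 ] F [2.4 2.3 1.4] w 0.0547 j [ -26.   14.   95.    0.   71. -108.]
```

View pics/w8.png

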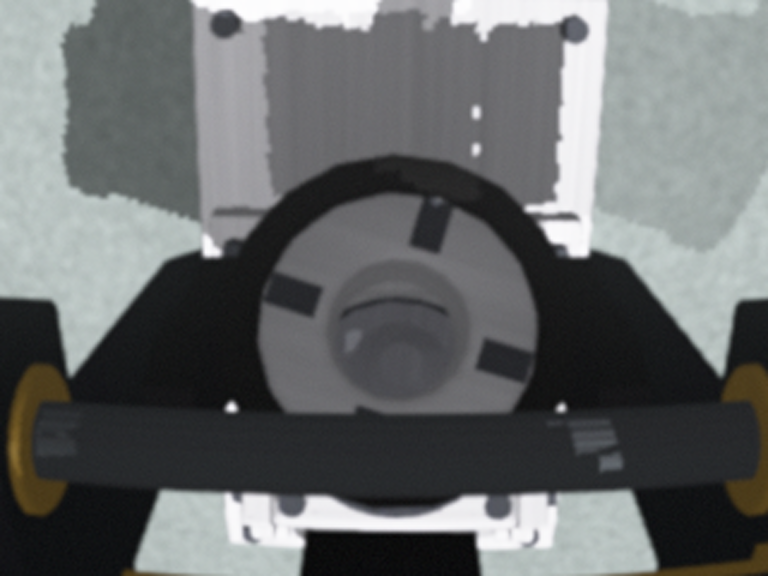

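```bash
python3 -m jog '[{"offset":[0.25,0,0.1],"roll":0,"gripper":0.3},{"offset":[0.5,0,0.35],"roll":0,"gripper":0.3},{"offset":[0.8,0,0.6],"roll":0,"gripper":0.3},{"offset":[0.8,0,0.6],"roll":0,"gripper":0.3}]'; python3 d.py .5617 -.144 .1905 82;python3 - <<'E'
from h import *
c=cam('wrist');save(c,'w9.png',(150,180,470,420),2.4)
E
```

```text
t: 9.47
ee_pos: [0.563, -0.1448, 0.1894]
tool_rot: [11.5, 89.9, 3.6]
force: [3.1, 0.7, -2.1]
width: 0.0547
t 9.47 offset cm [-0.11  0.06 -0.14] roll 0.1 yaw now 82.07 pos [ 0.563  -0.1448  0.1894] F [ 3.1  0.7 -2.1] w 0.0547 j [ -26.   15.   95.    0.   70. -108.]
```

View pics/w9.png

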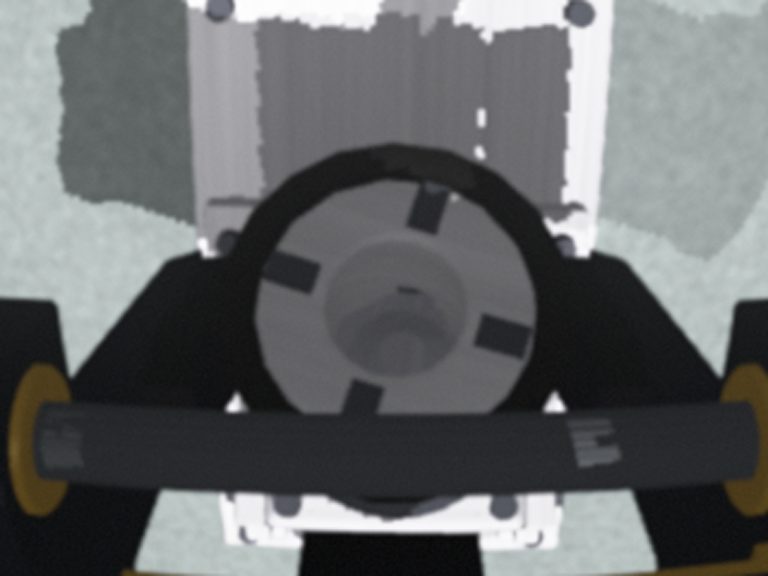

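```bash
cat > pnp.py <<'E'
import sys,json
from h import *
np.set_printoptions(precision=4,suppress=True)
# marks in crop coords (front(top), left, back(bottom), right); args: json list
def wheel(marks,c,crop=(150,180),s=2.4,R=None):
    T=np.array(c['hand_eye'])
    x=[]
    for u,v in marks:
        X,Y=u/s+crop[0]-c['cx'],v/s+crop[1]-c['cy'];r=np.hypot(X,Y);k=np.tan(r/c['f'])/r;x.append((X*k,Y*k))
    r=.0169
    obj=np.array([(r,0,0),(0,r,0),(-r,0,0),(0,-r,0)],float)  # ccw seen from +z(up)
    best=[]
    n,rv,tv,er=cv2.solvePnPGeneric(obj,np.array(x,float),np.eye(3),None,flags=cv2.SOLVEPNP_IPPE)
    for a,b,e in zip(rv,tv,er):
        Rm=T[:3,:3]@cv2.Rodrigues(a)[0]; p=T[:3,:3]@b.ravel()+T[:3,3]
        print('err px',float(e[0])*c['f'],'face ctr tool mm',p*1000,'axis in tool',Rm[:,2],'tilt',np.degrees(np.arctan2(-Rm[2,2],-Rm[0,2])),'mark dirs',Rm[:,0],Rm[:,1])
    return
if __name__=='__main__':
    c=bot.read_camera('wrist');c['f']=240/np.tan(np.radians(c['fovy'])/2);c['name']='wrist'
    wheel(json.loads(sys.argv[1]),c)
E
python3 pnp.py '[[428,208],[291,270],[363,398],[503,336]]'; python3 pnp.py '[[433,222],[293,293],[365,418],[505,361]]'
```

```text
err px 0.8177629347818578 face ctr tool mm [ -5.5756   0.6923 -11.877 ] axis in tool [-0.9962 -0.0827 -0.0276] tilt 1.5896430081700452 mark dirs [ 0.0024  0.291  -0.9567] [ 0.0871 -0.9531 -0.2897]
err px 0.8614471484096459 face ctr tool mm [ -5.1852   0.8471 -12.5735] axis in tool [-0.6243  0.0794 -0.7772] tilt 51.22629897429826 mark dirs [ 0.7599  0.2925 -0.5805] [ 0.1812 -0.953  -0.2429]
err px 0.6020025350312938 face ctr tool mm [-7.2632  1.1192 -9.2885] axis in tool [-0.9908 -0.0723 -0.1146] tilt 6.595898037448572 mark dirs [ 0.0877  0.3022 -0.9492] [ 0.1032 -0.9505 -0.2931]
err px 1.9165451329408512 face ctr tool mm [ -7.4233   1.2528 -10.1798] axis in tool [-0.6509  0.0664 -0.7563] tilt 49.281903359306945 mark dirs [ 0.735   0.3045 -0.6059] [ 0.19   -0.9502 -0.247 ]
```

The wheel's bars now read about 17° to the jaw line, against 9.4° wanted. So it has twisted about 7° in the grip while tilting. I'll go down to the pin by feel first, then turn it.

```bash
python3 -m jog '[{"offset":[0.3,0,0.25],"roll":0,"gripper":0.3},{"offset":[0.6,0,0.5],"roll":0,"gripper":0.3},{"offset":[0.9,0,0.75],"roll":0,"gripper":0.3},{"offset":[1.15,0,0.96],"roll":0,"gripper":0.3},{"offset":[1.15,0,0.96],"roll":0,"gripper":0.3}]'; python3 d.py .5617 -.144 .1905 82;python3 - <<'E'
from h import *
c=cam('wrist');save(c,'w10.png',(150,180,470,420),2.4)
E
```

```text
t: 10.03
ee_pos: [0.5714, -0.1457, 0.1797]
tool_rot: [173.0, 89.9, 165.1]
force: [-4.3, 3.7, 10.3]
width: 0.0543
t 10.03 offset cm [-1.08  0.04 -0.99] roll 0.1 yaw now 82.09 pos [ 0.5714 -0.1457  0.1797] F [-4.3  3.7 10.3] w 0.0543 j [ -26.   17.   94.   -0.   70. -108.]
```

View pics/w10.png

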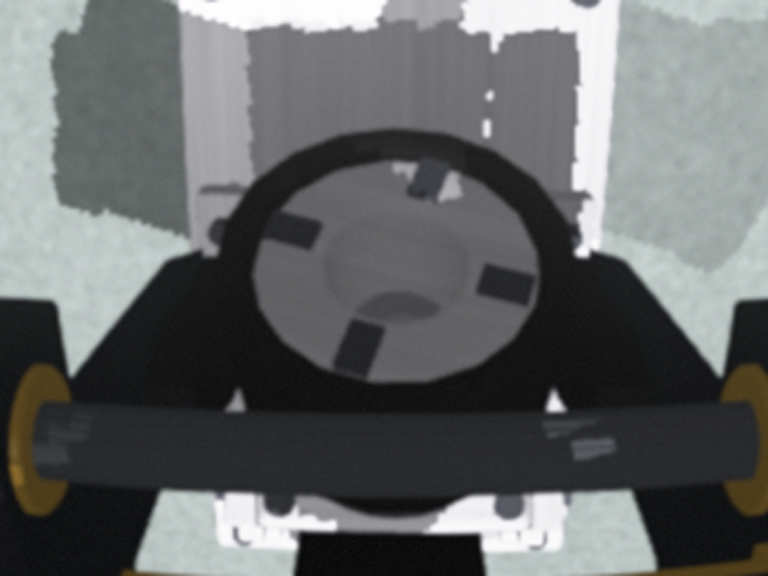

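```bash
python3 pnp.py '[[431,179],[291,229],[358,348],[506,285]]'; python3 - <<'E'
from h import *
c=cam('scene');save(c,'s10.png',(210,130,290,210),7);print(bot.observe()['force'])
E
```

```text
err px 0.2727965364227997 face ctr tool mm [ -5.1161   0.7961 -19.7858] axis in tool [-0.4692 -0.0064 -0.8831] tilt 62.018827731281 mark dirs [ 0.8353  0.3213 -0.4461] [ 0.2866 -0.9469 -0.1454]
err px 2.256053657059838 face ctr tool mm [ -6.4933   0.7961 -19.2362] axis in tool [-0.9654  0.0005  0.2608] tilt -15.117126182442012 mark dirs [-0.2472  0.3169 -0.9157] [-0.0831 -0.9485 -0.3058]
[-5.03036738  3.50445608  9.74032788]
```

View pics/s10.png

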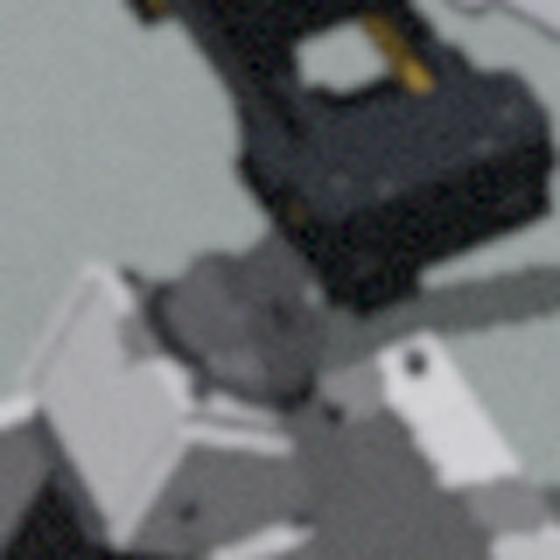

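It's over-tilted (about 62°) and jammed lightly at about 10 N. I'll back off straight up, which moves it out along the arbor and toward the arbor's upper side at once, so that it uprights.

```bash
python3 -m jog '[{"offset":[-0.2,0,0],"roll":0,"gripper":0.3},{"offset":[-0.4,0,0],"roll":0,"gripper":0.3},{"offset":[-0.6,0,0],"roll":0,"gripper":0.3},{"offset":[-0.6,0,0],"roll":0,"gripper":0.3}]';python3 - <<'E'
from h import *
c=cam('wrist');save(c,'w11.png',(150,180,470,420),2.4)
E
```

```text
t: 10.52
ee_pos: [0.5696, -0.1458, 0.1827]
tool_rot: [176.1, 89.6, 168.2]
force: [-6.6, -1.5, -8.9]
width: 0.0546
```

View pics/w11.png

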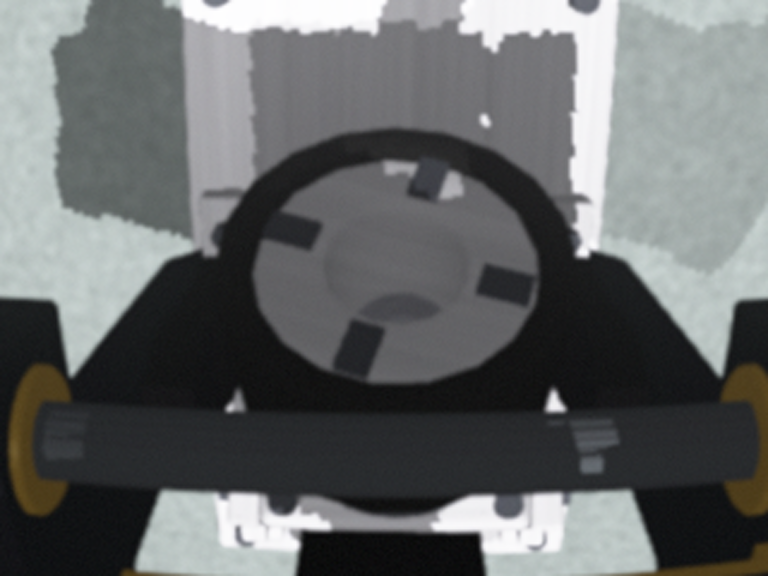

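```bash
python3 -m jog '[{"offset":[0,0,0],"roll":0,"gripper":0.3},{"offset":[0,0,0],"roll":0,"gripper":0.3},{"offset":[0,0,0],"roll":0,"gripper":0.3}]' 5;python3 - <<'E'
from h import *
c=cam('wrist');save(c,'w12.png',(150,180,470,420),2.4)
E
```

```text
t: 10.82
ee_pos: [0.5715, -0.1461, 0.1844]
tool_rot: [-178.3, 89.9, 173.7]
force: [-2.2, -0.3, -8.3]
width: 0.0547
```

View pics/w12.png

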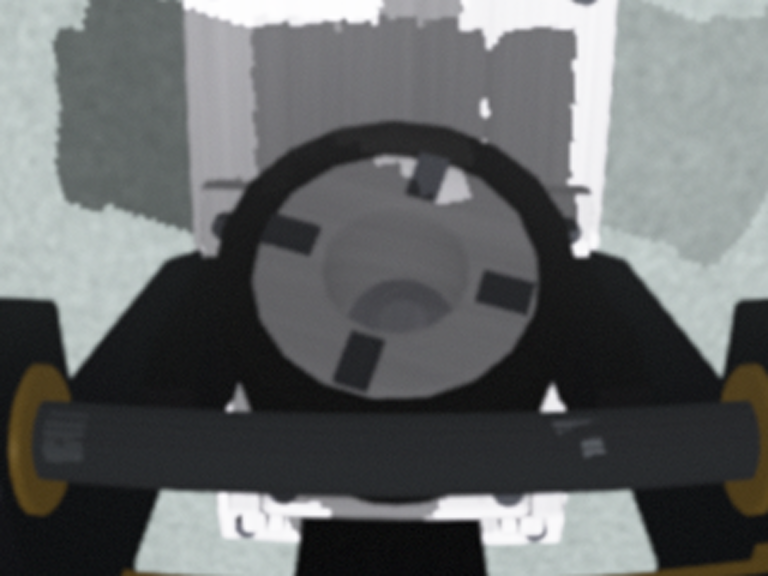

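At a 5 N grip the wheel rotates back toward the arbor axis. I'll continue gently toward the arbor's upper side.

```bash
python3 -m jog '[{"offset":[0,0,0.15],"roll":0,"gripper":0.3},{"offset":[0,0,0.3],"roll":0,"gripper":0.3},{"offset":[0,0,0.45],"roll":0,"gripper":0.3},{"offset":[0,0,0.45],"roll":0,"gripper":0.3}]' 5;python3 - <<'E'
from h import *
c=cam('wrist');save(c,'w13.png',(150,180,470,420),2.4)
E
```

```text
t: 11.2
ee_pos: [0.576, -0.1462, 0.1848]
tool_rot: [158.5, 89.9, 150.6]
force: [-4.8, -0.4, -4.1]
width: 0.0545
```

View pics/w13.png

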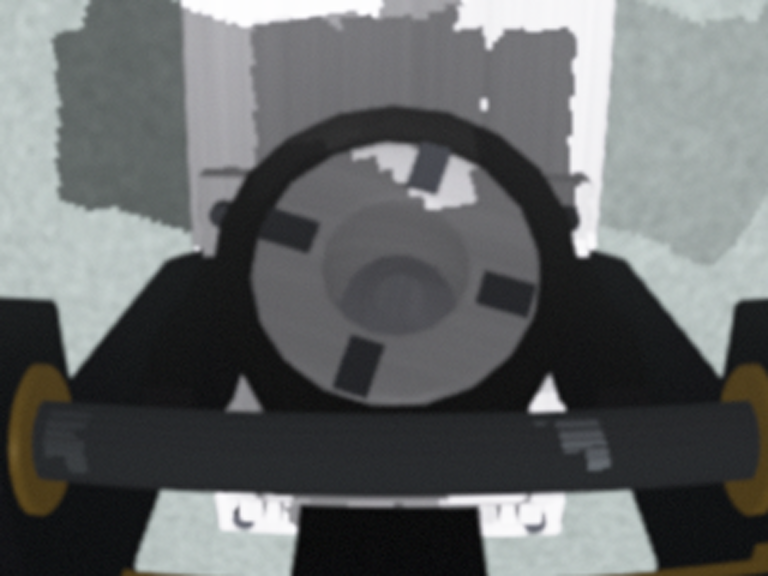

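```bash
python3 pnp.py '[[429,168],[289,229],[358,366],[506,294]]'|head -2; python3 -m jog '[{"offset":[-0.1,0,0.15],"roll":0,"gripper":0.3},{"offset":[-0.2,0,0.3],"roll":0,"gripper":0.3},{"offset":[-0.3,0,0.3],"roll":0,"gripper":0.3},{"offset":[-0.3,0,0.3],"roll":0,"gripper":0.3}]' 5;python3 - <<'E'
from h import *
c=cam('wrist');save(c,'w14.png',(150,180,470,420),2.4)
E
```

```text
err px 0.09591312362173074 face ctr tool mm [ -6.1627   0.6566 -19.462 ] axis in tool [-0.6713  0.0059 -0.7411] tilt 47.82892851619676 mark dirs [ 0.7058  0.3103 -0.6369] [ 0.2262 -0.9506 -0.2125]
err px 1.7927912727060291 face ctr tool mm [ -7.0554   0.6393 -18.9713] axis in tool [-0.9999 -0.0093  0.0066] tilt -0.3780323176216359 mark dirs [-0.0091  0.3088 -0.9511] [ 0.0068 -0.9511 -0.3089]
t: 11.63
ee_pos: [0.5792, -0.1467, 0.1877]
tool_rot: [135.8, 90.0, 127.9]
force: [-4.5, 1.5, -5.9]
width: 0.0548
```

View pics/w14.png

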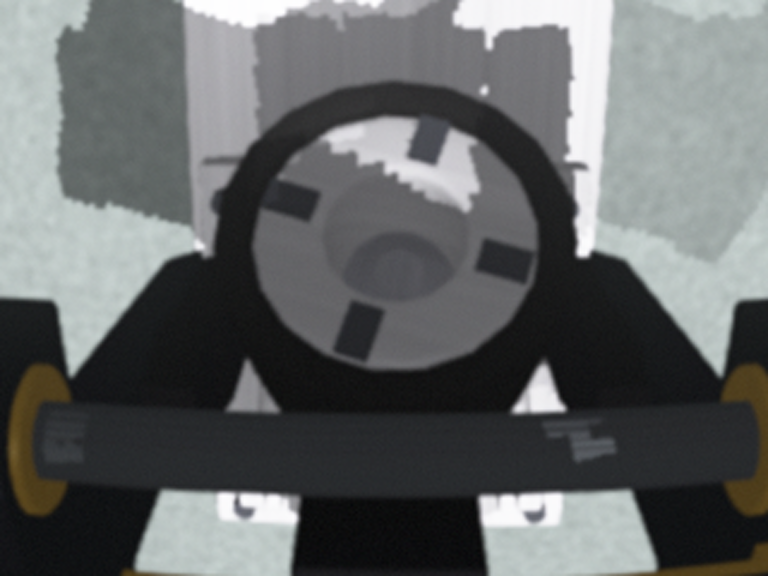

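```bash
python3 pnp.py '[[430,141],[290,199],[358,331],[504,261]]'|head -1; python3 - <<'E'
from h import *
c=cam('scene');save(c,'s14.png',(210,130,290,210),7);print(bot.observe()['force'])
E
```

```text
err px 0.2558988595900719 face ctr tool mm [ -3.1363   0.6378 -23.2785] axis in tool [-0.647  -0.0141 -0.7623] tilt 49.678052425689735 mark dirs [ 0.7199  0.3183 -0.6168] [ 0.2513 -0.9479 -0.1958]
[-4.01808542  1.63485886 -6.10817808]
```

View pics/s14.png

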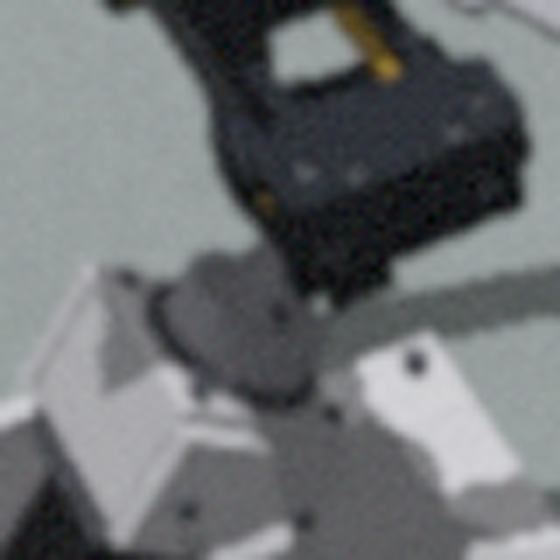

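The wheel's mid is now back on the arbor axis (lateral ≈ 0) and the pads hold its leading half. Pulling from there should be self-aligning, so I'll feed along the axis.

```bash
python3 -m jog '[{"offset":[0.2,0,0.16],"roll":0,"gripper":0.3},{"offset":[0.4,0,0.32],"roll":0,"gripper":0.3},{"offset":[0.6,0,0.5],"roll":0,"gripper":0.3},{"offset":[0.77,0,0.64],"roll":0,"gripper":0.3},{"offset":[0.77,0,0.64],"roll":0,"gripper":0.3}]' 8;python3 - <<'E'
from h import *
c=cam('wrist');save(c,'w15.png',(150,180,470,420),2.4)
E
```

```text
t: 12.2
ee_pos: [0.5856, -0.1476, 0.18]
tool_rot: [120.0, 90.0, 112.1]
force: [-3.8, 2.1, -5.3]
width: 0.0544
```

View pics/w15.png

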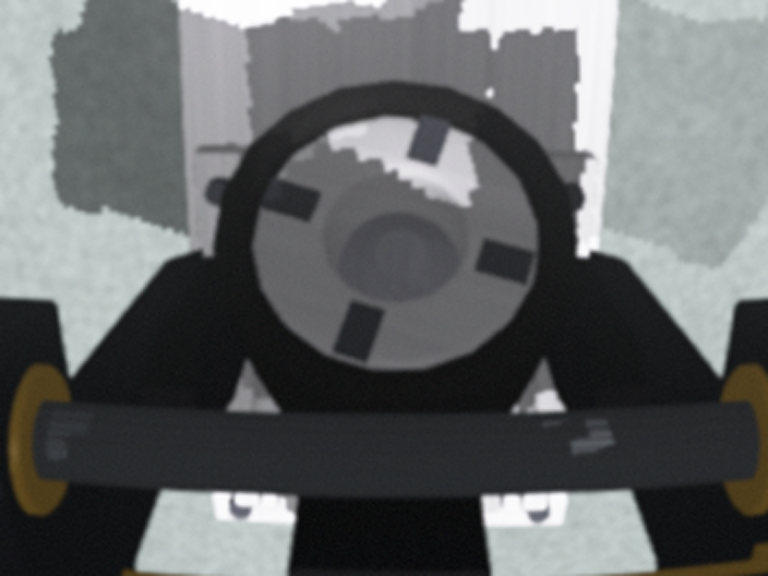

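It follows the gripper: the tip has risen inside the bore and forces are about 6 N. About 9 mm remain to the pin.

```bash
python3 -m jog '[{"offset":[0.15,0,0.13],"roll":0,"gripper":0.3},{"offset":[0.3,0,0.25],"roll":0,"gripper":0.3},{"offset":[0.46,0,0.39],"roll":0,"gripper":0.3},{"offset":[0.46,0,0.39],"roll":0,"gripper":0.3}]';python3 -m jog '[{"offset":[0.15,0,0.13],"roll":0,"gripper":0.3},{"offset":[0.23,0,0.19],"roll":0,"gripper":0.3},{"offset":[0.23,0,0.19],"roll":0,"gripper":0.3}]';python3 - <<'E'
from h import *
c=cam('wrist');save(c,'w16.png',(150,180,470,420),2.4)
E
```

```text
t: 12.58
ee_pos: [0.5896, -0.1481, 0.1758]
tool_rot: [92.2, 90.0, 84.3]
force: [-3.4, 3.1, -3.0]
width: 0.0546
t: 12.83
ee_pos: [0.5914, -0.1484, 0.1737]
tool_rot: [75.9, 90.0, 68.0]
force: [-5.0, 2.3, -2.3]
width: 0.0542
```

View pics/w16.png

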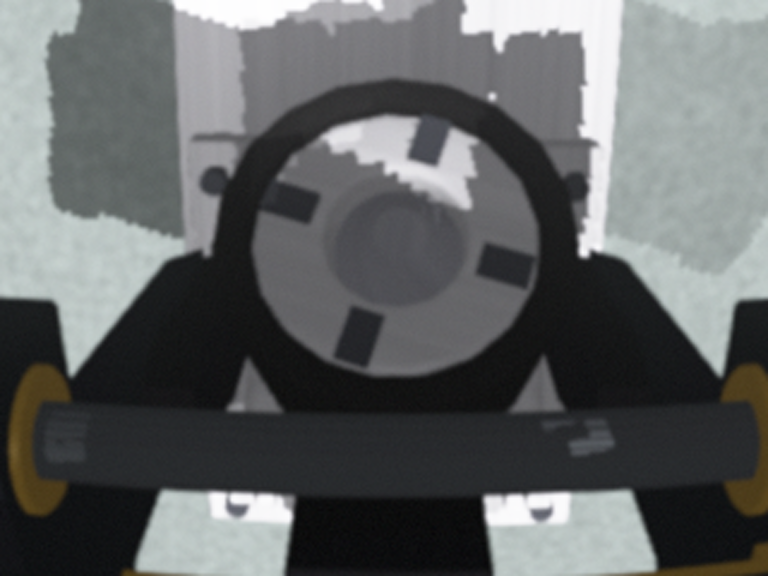

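Bars are at 18° against about 9.8° for the pin, so I need roughly 8.5° counter-clockwise (negative roll). I'm near the pin, so I'll turn slowly with a light push.

```bash
python3 -m jog '[{"offset":[0.05,0,0.04],"roll":-2,"gripper":0.3},{"offset":[0.1,0,0.08],"roll":-4,"gripper":0.3},{"offset":[0.15,0,0.13],"roll":-6,"gripper":0.3},{"offset":[0.2,0,0.17],"roll":-8,"gripper":0.3},{"offset":[0.2,0,0.17],"roll":-8,"gripper":0.3}]';python3 - <<'E'
from h import *
c=cam('wrist');save(c,'w17.png',(150,180,470,420),2.4)
E
```

```text
t: 13.3
ee_pos: [0.5937, -0.1474, 0.1724]
tool_rot: [52.4, 89.8, 52.6]
force: [-4.9, 7.1, 1.9]
width: 0.0545
```

View pics/w17.png

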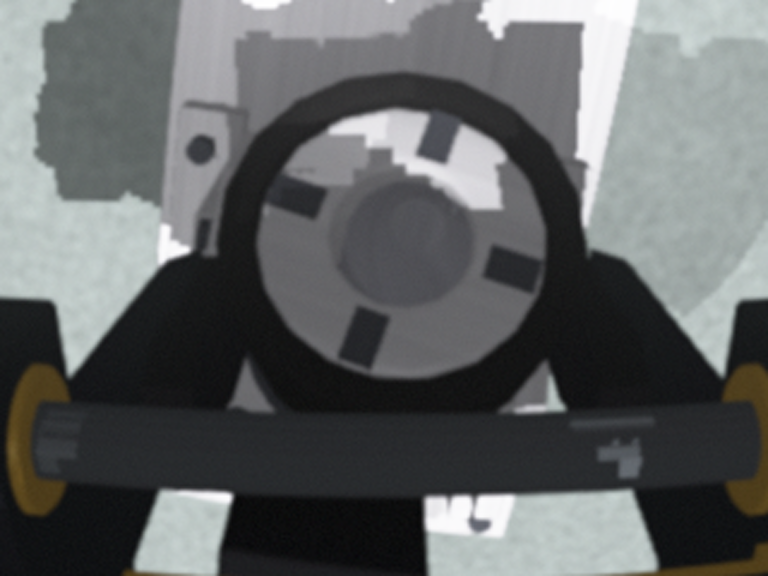

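```bash
python3 -m jog '[{"offset":[0.05,0.1,0.04],"roll":-1.5,"gripper":0.3},{"offset":[0.1,0.15,0.08],"roll":-3,"gripper":0.3},{"offset":[0.2,0.2,0.16],"roll":-4,"gripper":0.3},{"offset":[0.3,0.2,0.24],"roll":-4,"gripper":0.3},{"offset":[0.3,0.2,0.24],"roll":-4,"gripper":0.3}]';python3 - <<'E'
from h import *
c=cam('wrist');save(c,'w18.png',(150,180,470,420),2.4)
E
```

```text
t: 13.77
ee_pos: [0.5959, -0.1464, 0.1695]
tool_rot: [17.1, 89.9, 21.2]
force: [-5.2, 5.0, 2.0]
width: 0.0547
```

View pics/w18.png

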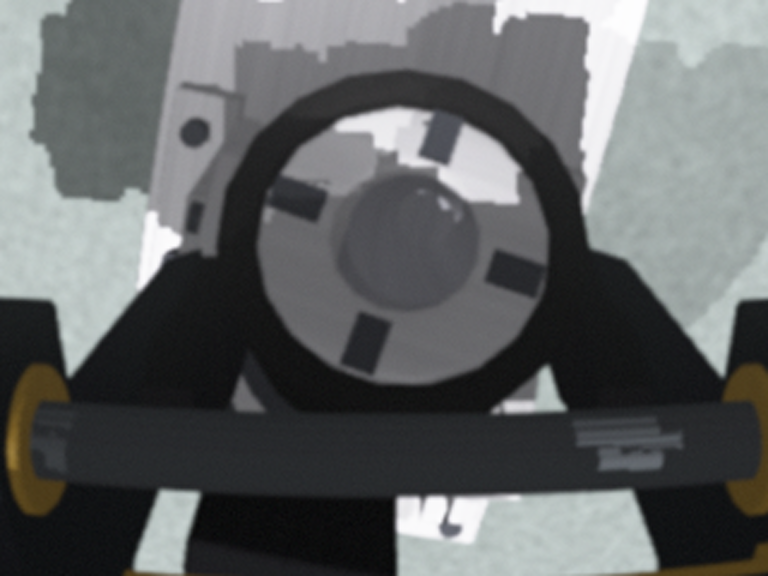

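```bash
cat > wp.py <<'E'
import sys,json
from h import *
np.set_printoptions(precision=4,suppress=True)
seat=np.array([.5977,-.1483,.145]);ya=np.radians(171.4);s4,c4=np.sin(np.radians(40)),np.cos(np.radians(40))
a=np.array([s4*np.cos(ya),s4*np.sin(ya),c4]);Y=np.array([-np.sin(ya),np.cos(ya),0]);X=np.cross(Y,a)
marks=json.loads(sys.argv[1])
p,R,s=RT();c=bot.read_camera('wrist');c['f']=240/np.tan(np.radians(c['fovy'])/2)
H=np.array(c['hand_eye']);W=np.eye(4);W[:3,:3]=R;W[:3,3]=p;W=W@H;c['M']=W;c['name']='wrist'
# (1) with axis known: rays onto plane perpendicular to a at height h above seat; choose h so mark radius = 16.9mm
def at(h):
    P0=seat+h*a;q=[]
    for u,v in marks:
        o,d=ray(c,u/2.4+150,v/2.4+180);q.append(o+d*((P0-o)@a)/(d@a))
    return np.array(q)
from scipy.optimize import brentq
rad=lambda h:np.mean(np.linalg.norm(at(h)-at(h).mean(0),axis=1))-.0169
h=brentq(rad,.0,.15);q=at(h);m=q.mean(0)-seat
print('h face above seat mm',h*1000,'x,y off mm',m@X*1000,m@Y*1000)
for hh in(.036,.0435):
    q=at(hh);m=q.mean(0)-seat;d1=q[3]-q[1];d2=q[2]-q[0]
    print(hh,'ctr',m@X*1000,m@Y*1000,'rad',np.linalg.norm(q-q.mean(0),axis=1)*1000,'slot ang',np.degrees(np.arctan2(d1@Y,d1@X))%90,np.degrees(np.arctan2(d2@Y,d2@X))%90,'pin 80.6')
print('force',s['force'],'pos',p,'yaw',np.degrees(np.arctan2(R[1,1],R[0,1])))
tip=seat+.048*a;print('tip proj crop',(proj(c,tip)-[150,180])*2.4)
E
python3 wp.py '[[440,136],[300,198],[367,343],[515,273]]'
```

```text
h face above seat mm 39.48196073034528 x,y off mm -0.04574815119638766 1.239365513296249
0.036 ctr 1.1201765099325456 0.8814639831353737 rad [17.5222 17.     17.5328 17.4558] slot ang 82.09614035420508 81.04597567439862 pin 80.6
0.0435 ctr -1.3911771886485942 1.6523691380422485 rad [16.4847 15.9934 16.4946 16.4223] slot ang 82.0961403542051 81.04597567439862 pin 80.6
force [-5.0444  3.9513  1.1545] pos [ 0.596  -0.1464  0.1695] yaw 94.09003902937779
tip proj crop [425.1133 219.0866]
```

The slots read 81.6° against the pin at 80.6°, which is inside the play, and the face stands about 39 mm above the seat (36 is home). I'll push lightly down the axis.

```bash
python3 -m jog '[{"offset":[0.08,-0.02,0.06],"roll":0,"gripper":0.3},{"offset":[0.15,-0.03,0.12],"roll":0,"gripper":0.3},{"offset":[0.23,-0.04,0.19],"roll":0,"gripper":0.3},{"offset":[0.31,-0.06,0.25],"roll":0,"gripper":0.3},{"offset":[0.31,-0.06,0.25],"roll":0,"gripper":0.3}]';python3 - <<'E'
from h import *
c=cam('wrist');save(c,'w19.png',(150,180,470,420),2.4)
E
```

```text
t: 14.28
ee_pos: [0.5988, -0.1469, 0.1668]
tool_rot: [2.9, 89.9, 7.0]
force: [-5.5, 4.3, 3.4]
width: 0.0548
```

View pics/w19.png

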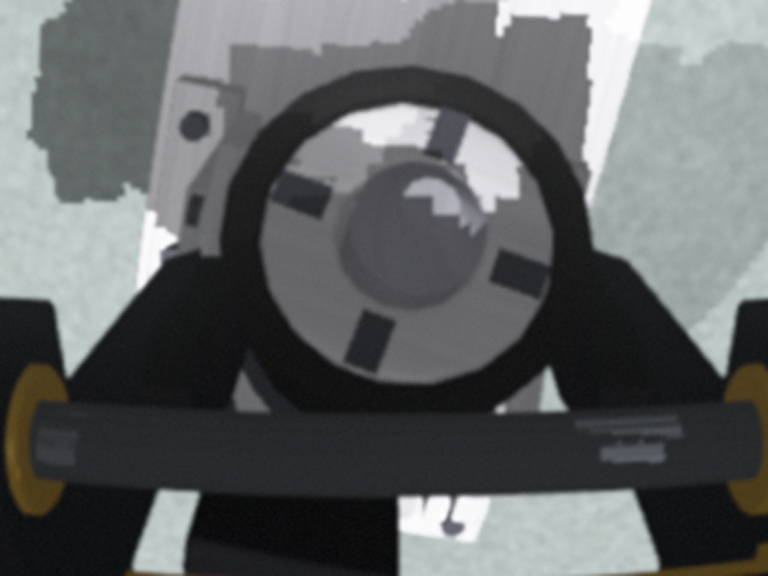

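```bash
python3 wp.py '[[447,133],[303,194],[370,342],[520,274]]'; python3 -m jog '[{"offset":[0.08,-0.02,0.06],"roll":0,"gripper":0.3},{"offset":[0.15,-0.03,0.12],"roll":0,"gripper":0.3},{"offset":[0.23,-0.04,0.19],"roll":0,"gripper":0.3},{"offset":[0.31,-0.06,0.25],"roll":0,"gripper":0.3},{"offset":[0.31,-0.06,0.25],"roll":0,"gripper":0.3}]';python3 - <<'E'
from h import *
c=cam('wrist');save(c,'w20.png',(150,180,470,420),2.4)
E
```

```text
h face above seat mm 37.64621946605098 x,y off mm -0.8183085529769194 0.9250965409952253
0.036 ctr -0.26307758360652056 0.7478706688140492 rad [17.3545 16.8208 17.2118 17.1319] slot ang 81.02976147843279 80.19703545428555 pin 80.6
0.0435 ctr -2.792650557413472 1.555292807095195 rad [16.2942 15.7931 16.1601 16.0851] slot ang 81.02976147843273 80.19703545428555 pin 80.6
force [-5.7185  5.1994  2.9469] pos [ 0.5988 -0.1469  0.1668] yaw 94.09023695207753
tip proj crop [431.3397 206.776 ]
t: 14.8
ee_pos: [0.6018, -0.1473, 0.1643]
tool_rot: [-2.2, 89.8, 1.9]
force: [-4.5, 5.7, 5.4]
width: 0.0558
```

View pics/w20.png

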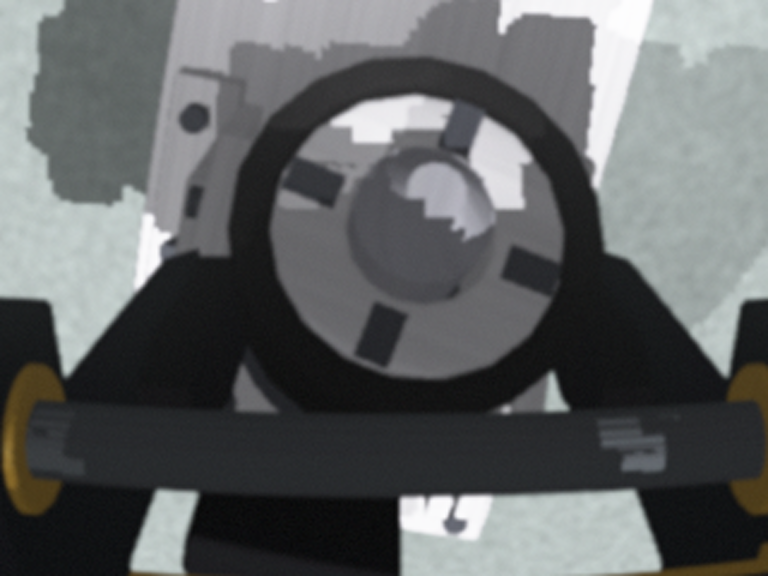

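```bash
python3 wp.py '[[460,128],[314,181],[382,334],[531,271]]'; python3 - <<'E'
from h import *
c=cam('scene');save(c,'s20.png',(210,130,290,210),7);
c=cam('top');save(c,'t20.png',(350,150,450,250),6)
E
```

```text
h face above seat mm 34.875501279409704 x,y off mm -0.4813776293412076 -0.49875936717550656
0.036 ctr -0.8725944127373813 -0.36374159951785767 rad [16.6996 16.7868 16.6864 16.7941] slot ang 78.61364100710931 79.48352454882752 pin 80.6
0.0435 ctr -3.481868947021173 0.5367781066324524 rad [15.6466 15.7283 15.6343 15.7351] slot ang 78.61364100710931 79.48352454882757 pin 80.6
force [-4.549   5.2543  5.04  ] pos [ 0.6019 -0.1473  0.1643] yaw 94.10108729673414
tip proj crop [437.1864 191.9835]
```

View pics/s20.png

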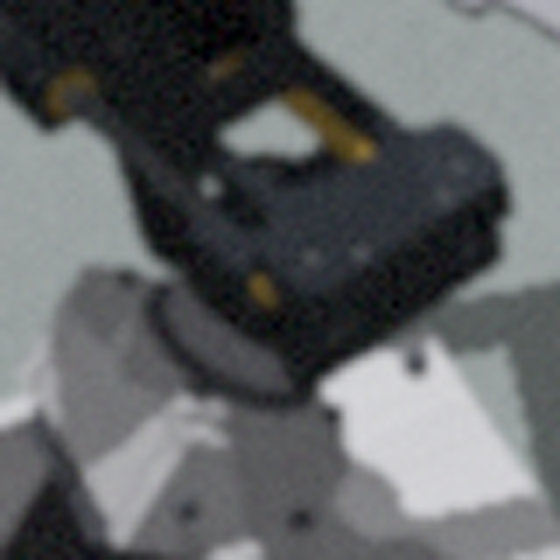

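The face reads 34.9 mm above the seat (36 is home, 43.5 is resting on the pin), the centre is within 1 mm, and the slots are at 79° against the pin's 80.6°. It looks home, so I'm releasing slowly.

```bash
python3 -m jog '[{"offset":[0,0,0],"roll":0,"gripper":-0.35},{"offset":[0,0,0],"roll":0,"gripper":-0.5},{"offset":[0,0,0],"roll":0,"gripper":-0.6},{"offset":[0,0,0],"roll":0,"gripper":-0.6},{"offset":[0,0,0],"roll":0,"gripper":-0.6}]';python3 - <<'E'
from h import *
c=cam('wrist');save(c,'w21.png',(150,180,470,420),2.4)
E
```

```text
t: 15.42
ee_pos: [0.601, -0.1481, 0.1624]
tool_rot: [-28.0, 89.9, -23.9]
force: [-0.3, 0.6, 0.5]
width: 0.0707
```

View pics/w21.png

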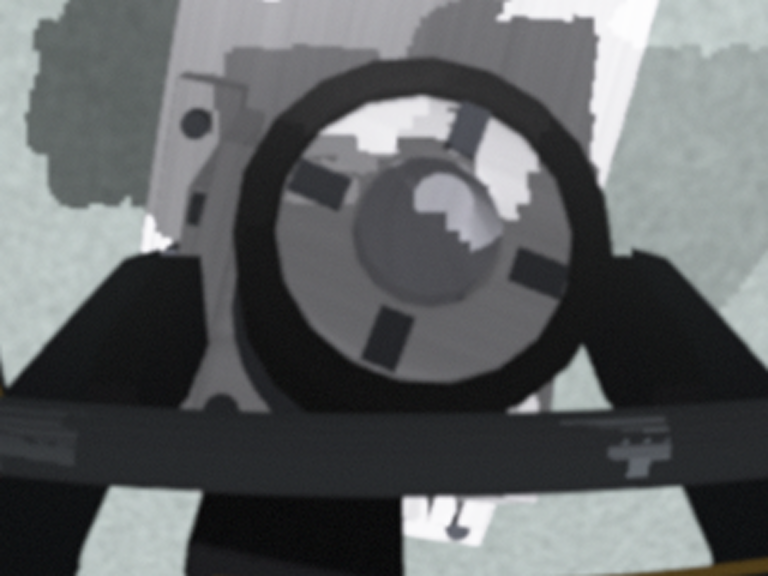

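Released: the tool force is back to zero. I'll withdraw straight up and inspect.

```bash
python3 -m jog '[{"offset":[0,0.3,0],"roll":0,"gripper":-0.8},{"offset":[-1,0.3,0],"roll":0,"gripper":-0.8},{"offset":[-3,0.3,0],"roll":0,"gripper":-0.8},{"offset":[-6,0.3,0],"roll":0,"gripper":-0.8},{"offset":[-9,0.3,0],"roll":0,"gripper":-0.8}]';python3 d.py .57 -.144 .27 81.4
```

```text
t: 15.88
ee_pos: [0.5997, -0.1444, 0.2527]
tool_rot: [150.4, 89.9, 154.5]
force: [1.0, 0.5, 0.1]
width: 0.0797
t 15.88 offset cm [-1.72  0.26 -2.96] roll 12.7 yaw now 94.09 pos [ 0.5997 -0.1444  0.2527] F [1.  0.5 0.1] w 0.0797 j [ -25.   16.   86.    0.   78. -119.]
```

```bash
python3 -m jog '[{"offset":[-1.7,0.3,-3],"roll":12.7,"gripper":-0.8},{"offset":[-1.7,0.3,-3],"roll":12.7,"gripper":-0.8},{"offset":[-1.7,0.3,-3],"roll":12.7,"gripper":-0.8},{"offset":[-1.7,0.3,-3],"roll":12.7,"gripper":-0.8}]';python3 - <<'E'
from h import *
import pickle
c=cam('wrist');save(c,'w22.png',(220,160,420,310),4);pickle.dump(c,open('w22.pkl','wb'))
c=cam('scene');save(c,'s22.png',(190,120,310,240),5);pickle.dump(c,open('s22.pkl','wb'))
E
```

```text
t: 16.22
ee_pos: [0.5703, -0.1439, 0.2697]
tool_rot: [-11.2, 89.9, -19.7]
force: [-0.5, -0.6, -0.1]
width: 0.0794
```

View pics/w22.png

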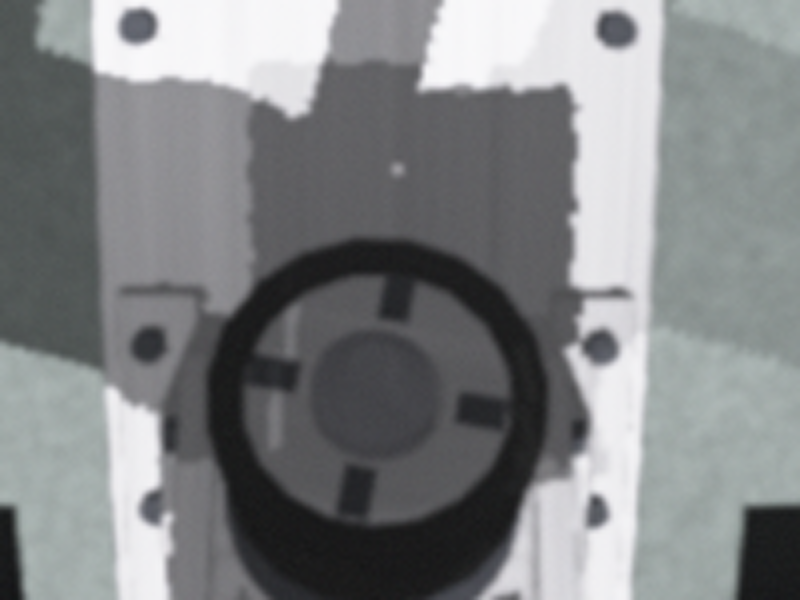

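View pics/s22.png

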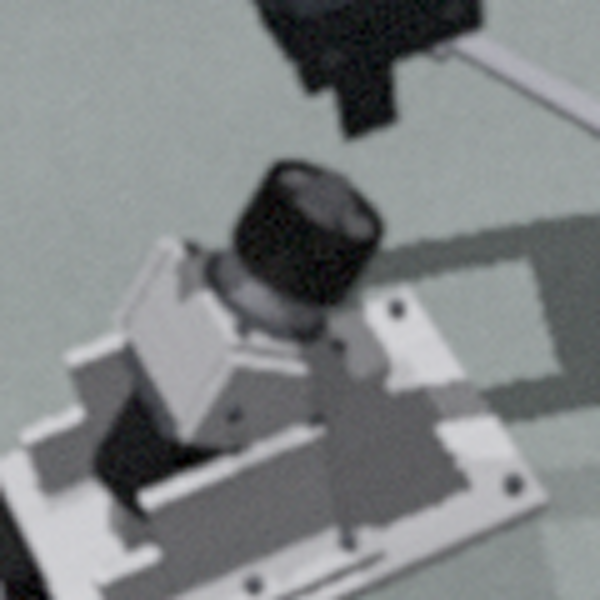

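```bash
python3 - <<'E'
from h import *
import pickle
np.set_printoptions(precision=2,suppress=True)
seat=np.array([.5977,-.1483,.145]);ya=np.radians(171.4);s4,c4=np.sin(np.radians(40)),np.cos(np.radians(40))
a=np.array([s4*np.cos(ya),s4*np.sin(ya),c4]);Y=np.array([-np.sin(ya),np.cos(ya),0]);X=np.cross(Y,a)
S0=pickle.load(open('scene0.pkl','rb'));S=pickle.load(open('s22.pkl','rb'))
off=np.array([256.4,157])-proj(S0,seat+.048*a);print('scene offset at tip px',off)
circ=lambda h,r:np.array([proj(S,seat+h*a+r*(np.cos(t)*X+np.sin(t)*Y))+off for t in np.linspace(0,6.28,90)])
e=proj(S,seat+.048*a)-proj(S,seat);e/=np.linalg.norm(e);print('axis dir',e,'px per mm',np.linalg.norm(proj(S,seat+.036*a)-proj(S,seat))/36)
g=cv2.cvtColor(S['image'],cv2.COLOR_RGB2GRAY);m=np.zeros_like(g);m[148:186,232:270]=(g[148:186,232:270]<45)*255
n,l,st,_=cv2.connectedComponentsWithStats(m);k=1+np.argmax(st[1:,4]);ys,xs=np.where(l==k);print('mask',st[k])
q=np.c_[xs,ys]@e; s=np.array([e[1],-e[0]]);w=np.c_[xs,ys]@s
print('mask along axis',q.min(),q.max(),'across',w.min(),w.max())
for h in(0,.0075):
    b=circ(h,.028);t=circ(h+.036,.028);print(h,'pred along',(b@e).min(),(t@e).max(),'across',min((b@s).min(),(t@s).min()),max((b@s).max(),(t@s).max()))
b=circ(0,.024);print('disc lower rim along',(b@e).min())
# wrist
c=pickle.load(open('w22.pkl','rb'))
mk=np.array([(396,298),(272,372),(357,491),(481,411)])/4+[220,160]
def at(h):
    P0=seat+h*a;o=[]
    for u in mk:
        O,d=ray(c,*u);o.append(O+d*((P0-O)@a)/(d@a))
    return np.array(o)
for h in(.036,.0395,.0435):
    Q=at(h);mm=Q.mean(0)-seat;d1=Q[3]-Q[1];d2=Q[2]-Q[0];print(h,'ctr',mm@X*1e3,mm@Y*1e3,'rad',np.linalg.norm(Q-Q.mean(0),axis=1).mean()*1e3,np.degrees(np.arctan2(d1@Y,d1@X))%90,np.degrees(np.arctan2(d2@Y,d2@X))%90)
# triangulate hub centre
print('tip vs hub: tip proj', (proj(c,seat+.048*a)-[220,160])*4,'face ctr proj h36',(proj(c,seat+.036*a)-[220,160])*4,'h43.5',(proj(c,seat+.0435*a)-[220,160])*4,'marks mean',mk.mean(0)*4-[880,640])
im=cv2.resize(S['image'][120:240,190:310,::-1],None,fx=6,fy=6,interpolation=cv2.INTER_CUBIC);cv2.imwrite('pics/s22z.png',np.clip((im/255.)**.5*255,0,255).astype(np.uint8)[60:460,150:560])
E
```

```text
scene offset at tip px [-1.33  3.04]
axis dir [ 0.53 -0.85] px per mm 0.4328541075857819
mask [237 153  29  28 416]
mask along axis -19.073290346575302 4.466005349841613 across -313.9863797699193 -288.53421981419086
0 pred along -22.913839616582617 4.117981617745333 across -314.37432909932795 -286.6839027088459
0.0075 pred along -19.65149553457125 7.3718894890245705 across -314.4268456828762 -286.62995392332584
disc lower rim along -22.033597460693063
0.036 ctr 0.23177720651043293 -0.6085181440438643 rad 16.885053149764556 78.87033101141994 79.45927827643015
0.0395 ctr -1.1113072448222177 -0.6068363233504483 rad 16.617769310994927 78.87033101141986 79.45927827643015
0.0435 ctr -2.6462609034883124 -0.604914242557971 rad 16.312302066686787 78.87033101141992 79.45927827643021
tip vs hub: tip proj [372.58 364.89] face ctr proj h36 [372.66 393.16] h43.5 [372.61 375.81] marks mean [376.5 393. ]
```

View pics/s22z.png

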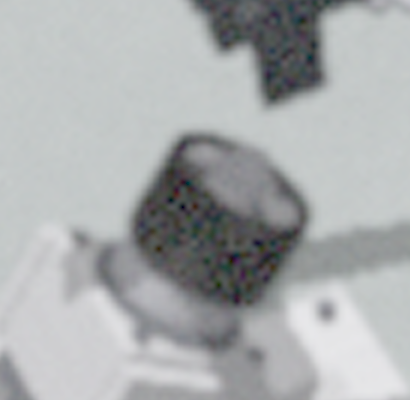

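The checks disagree. The wrist view says home (its bars' radius and centre fit 36 mm), but the scene view hints at a gap under the tyre. I'll sample profiles along the axis in the scene picture, before and after.

```bash
python3 - <<'E'
from h import *
import pickle
np.set_printoptions(precision=1,suppress=True,linewidth=200)
seat=np.array([.5977,-.1483,.145]);ya=np.radians(171.4);s4,c4=np.sin(np.radians(40)),np.cos(np.radians(40))
a=np.array([s4*np.cos(ya),s4*np.sin(ya),c4])
S0=pickle.load(open('scene0.pkl','rb'));S=pickle.load(open('s22.pkl','rb'))
off=np.array([-1.33,3.04])
v=S['M'][:3,3]-seat;v-=v@a*a;v/=np.linalg.norm(v) # toward camera, perp to axis
P=lambda h,r:proj(S,seat+h*a+r*v)+off
o=proj(S,seat)+off;e=P(.048,0)-o;e/=np.linalg.norm(e)
g0,g1=[cv2.GaussianBlur(cv2.cvtColor(x['image'],cv2.COLOR_RGB2GRAY),(0,0),.7) for x in(S0,S)]
for n,h,r in(('disc near rim top',0,.024),('disc far',0,-.024),('housing-plane axis',-.017,.024),('wheel bot near h0',0,.028),('wheel bot near h7.5',.0075,.028),('top near h0',.036,.028),('top far h0',.036,-.028),('top near h7.5',.0435,.028),('top far 7.5',.0435,-.028)):
    print(n,round((P(h,r)-o)@e,1))
t=np.arange(-20,32,1.)
for nm,g in(('S0',g0),('S1',g1)):
  for sh in(0,):
    pts=np.float32([o+k*e+sh*np.array([-e[1],e[0]]) for k in t]);print(nm,cv2.remap(g,pts[:,0],pts[:,1],cv2.INTER_LINEAR).ravel().tolist())
print(t.tolist())
E
```

```text
disc near rim top -5.1
disc far 4.9
housing-plane axis -12.4
wheel bot near h0 -6.0
wheel bot near h7.5 -2.8
top near h0 9.9
top far h0 21.0
top near h7.5 13.3
top far 7.5 24.3
S0 [162, 166, 161, 154, 153, 144, 120, 97, 82, 76, 82, 95, 109, 117, 122, 124, 127, 135, 143, 146, 142, 132, 124, 122, 122, 123, 123, 124, 123, 122, 123, 123, 123, 123, 123, 123, 126, 135, 147, 157, 162, 163, 162, 157, 153, 151, 150, 151, 151, 152, 152, 151]
S1 [168, 170, 166, 159, 159, 149, 123, 100, 86, 81, 86, 99, 114, 122, 124, 116, 99, 71, 47, 35, 31, 30, 28, 28, 26, 24, 22, 20, 20, 18, 16, 19, 29, 48, 70, 80, 79, 77, 78, 80, 81, 81, 82, 95, 120, 142, 153, 155, 155, 156, 153, 143]
[-20.0, -19.0, -18.0, -17.0, -16.0, -15.0, -14.0, -13.0, -12.0, -11.0, -10.0, -9.0, -8.0, -7.0, -6.0, -5.0, -4.0, -3.0, -2.0, -1.0, 0.0, 1.0, 2.0, 3.0, 4.0, 5.0, 6.0, 7.0, 8.0, 9.0, 10.0, 11.0, 12.0, 13.0, 14.0, 15.0, 16.0, 17.0, 18.0, 19.0, 20.0, 21.0, 22.0, 23.0, 24.0, 25.0, 26.0, 27.0, 28.0, 29.0, 30.0, 31.0]
```

```bash
python3 - <<'E'
from h import *
import pickle
c=pickle.load(open('w22.pkl','rb'))
g=cv2.cvtColor(c['image'],cv2.COLOR_RGB2GRAY).astype(float)[230:300,270:360]
g=np.clip((g-45)*4.2,0,255).astype(np.uint8)
cv2.imwrite('pics/w22z.png',cv2.resize(g,None,fx=8,fy=8,interpolation=cv2.INTER_CUBIC))
S0=pickle.load(open('scene0.pkl','rb'));S=pickle.load(open('s22.pkl','rb'))
cv2.imwrite('pics/cmp.png',np.hstack([cv2.resize(x['image'][145:205,220:280,::-1],None,fx=6.5,fy=6.5,interpolation=cv2.INTER_CUBIC) for x in (S0,S)]))
E
```

```text
(no output)
```

View pics/w22z.png

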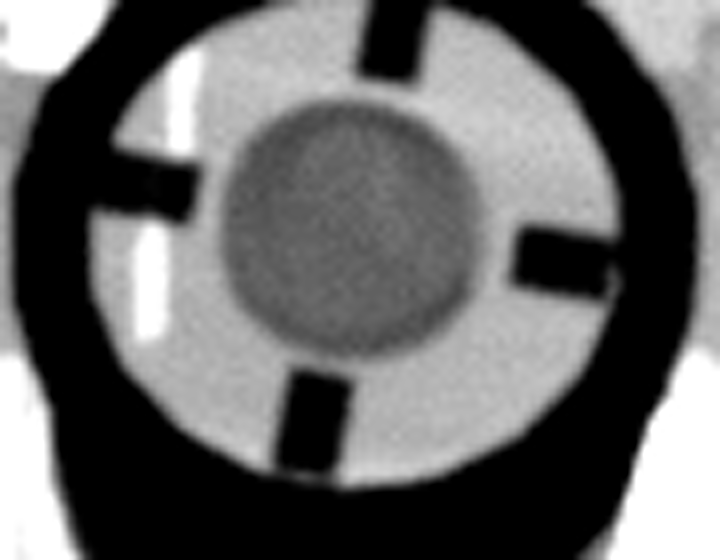

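View pics/cmp.png

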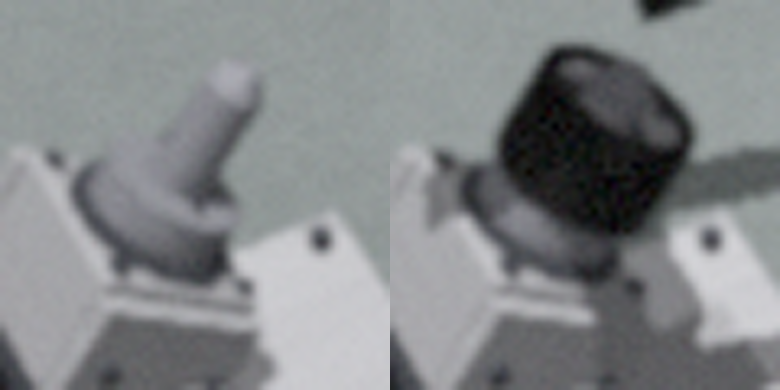

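The scene's parallax is coarse at 2.3 mm per pixel, so that isn't conclusive. I'll take a wrist view from the outboard side, where the tip's protrusion past the face separates the cases clearly (12 mm home, 4.5 mm on the pin).

```bash
python3 -m jog '[{"offset":[-1,0,12],"roll":0,"gripper":-0.8},{"offset":[-1,0,12],"roll":0,"gripper":-0.8},{"offset":[-1,0,12],"roll":0,"gripper":-0.8},{"offset":[-1,0,12],"roll":0,"gripper":-0.8},{"offset":[-1,0,12],"roll":0,"gripper":-0.8}]';python3 - <<'E'
from h import *
import pickle
c=cam('wrist');save(c,'w23.png');pickle.dump(c,open('w23.pkl','wb'))
E
```

```text
t: 16.73
ee_pos: [0.6897, -0.1619, 0.2754]
tool_rot: [165.8, 89.8, 157.3]
force: [-0.8, -0.3, 0.0]
width: 0.0795
```

View pics/w23.png

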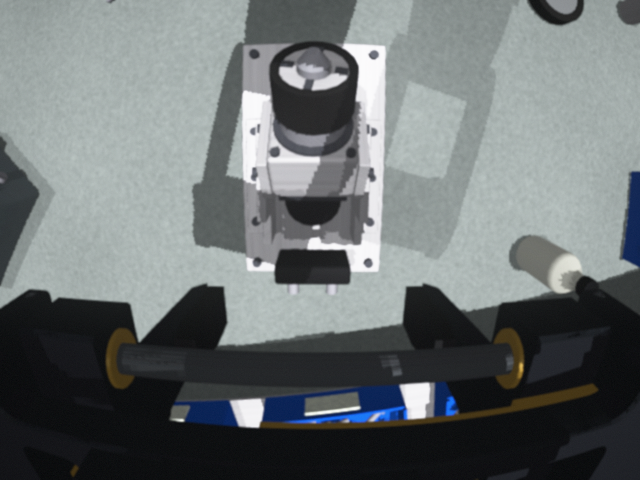

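```bash
python3 - <<'E'
from h import *
import pickle
np.set_printoptions(precision=1,suppress=True)
seat=np.array([.5977,-.1483,.145]);ya=np.radians(171.4);s4,c4=np.sin(np.radians(40)),np.cos(np.radians(40))
a=np.array([s4*np.cos(ya),s4*np.sin(ya),c4])
c=pickle.load(open('w23.pkl','rb'));save(c,'w23z.png',(255,30,375,160),5.5)
P=lambda q:(proj(c,q)-[255,30])*5.5
print('tip',P(seat+.048*a),'face ctr h36',P(seat+.036*a),'h43.5',P(seat+.0435*a),'bottom near rim? ')
v=c['M'][:3,3]-seat;v-=v@a*a;v/=np.linalg.norm(v)
print('disc near rim',P(seat+.024*v),'wheel bottom near h0',P(seat+.028*v),'h7.5',P(seat+.0075*a+.028*v),'top near',P(seat+.036*a+.028*v),'far',P(seat+.036*a-.028*v))
E
```

```text
tip [320.1 114.7] face ctr h36 [320.1 198.7] h43.5 [320.1 146.8] bottom near rim? 
disc near rim [319.9 564.3] wheel bottom near h0 [319.9 590.2] h7.5 [319.9 548.1] top near [320.  368.3] far [320.2  57.7]
```

View pics/w23z.png

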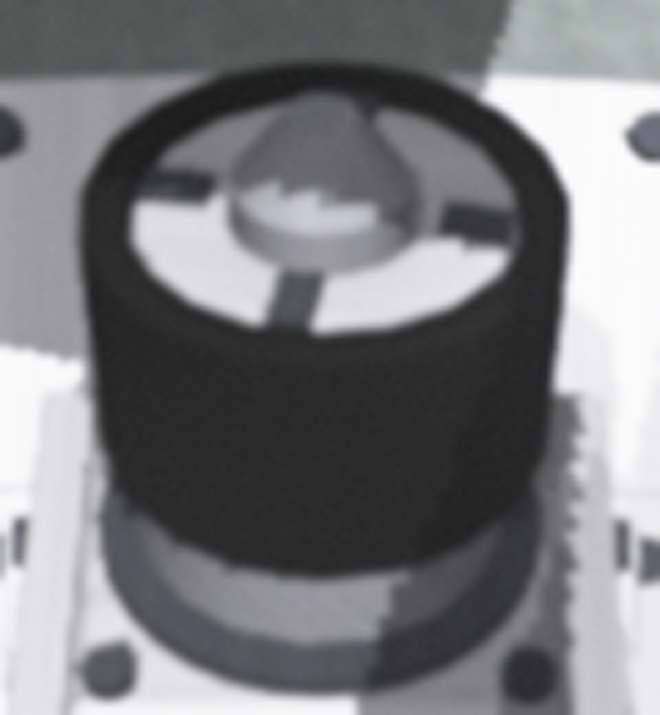

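The tip stands clear of the wheel's face with the whole 9 mm taper plus a short cylinder step visible. That matches 12 mm of protrusion, not 4.5. From tip (y≈102) to tyre lower rim (y≈575) is about 473 px, against 475 predicted for home and 433 for resting on the pin. It's home, so I'm handing in.

```bash
python3 - <<'E'
from plant import bot
s=bot.observe();print(s['t'],s['force'],s['width']);print(bot.job_done())
E
```

```text
16.7833 [ 0.24889342 -0.15864168 -0.42356973] 0.07977100926278834
the job is handed in; nothing more can be done
None
```

The drive wheel is on the spindle, over the pin and home on the shoulder disc, and it has been released. I handed the job in at 16.8 s with the arm clear of everything.

**How it went:** I gripped the wheel at the yaw that matched its slots to the pin angle seen in the wrist camera. It swung to the 40° incline in the jaws on the arbor tip. It over-tilted once, to about 62°, and jammed. I backed off with a 5 N grip and then fed it down the axis. Turning about 12° under a light push dropped the slots over the pin.

**Last checks:**
- **Seating:** the outboard view shows about 12 mm of arbor tip standing past the wheel's face, which is the home value; resting on the pin would leave 4.5 mm. The length from tip to tyre rim measured 473 px, against 475 predicted for home.
- **Alignment:** the slots lie at about 79° and the pin at 80.6°, inside the 4° of play. The wheel's centre is within about 1 mm of the axis.
- **Forces:** the highest tool reading while touching the spindle was about 12 N. I read it only at the end of each move, so brief peaks in between are not ruled out.
- **Other parts:** I never moved near the other parts, but I did not measure their positions again.
- **Disagreement:** the scene camera's edge measurement first suggested a gap of about 6 mm under the wheel. Its alignment to the spindle was off by about 2 px (2.3 mm per pixel), and measured against the disc's own rim the gap came to about 1 mm.

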